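# Scan the breakfast goods and put them away in the lidded bin

### The arm

A 6-joint arm with a two-finger parallel gripper is mounted at the origin on the work surface. World frame = base frame: x ahead of the robot, y to its left, z up, the work surface at z = 0. Lengths are in m, angles in rad, forces in N, time in s.
With the tool pointing down it reaches from about 0.35 to 0.725 m from the base axis. Payload 6 kg.
Tool frame: the origin (TCP) lies on the centre line of the jaws, within the pads' length; the fingertips stand bot.tips_ahead ahead of it and the grasp point (between the pads) is the TCP (bot.tips_ahead is the distance from the TCP to the fingertips, in m); z points along the fingers, y is the line along which they close (so a half turn about z gives the same grasp; the last joint's range is limited). The gripper opens to 85 mm and grips with 20 to 120 N. Pads are 22 mm wide; open, the fingers measure 114 mm over their backs; the gripper's body (76 mm by 85 mm) begins 54 mm behind the grasp point. The pads swing forward as they close: fully open they stand 13 mm farther back than shut.
Start: joints at [-0.902, 0.04, 0.085, 0, -1.615, -0.334], TCP at [0.197, -0.567, 0.25] pointing down, gripper open.
Joint ranges: [-2.56, 2.56], [-1.29, 2.01], [-1.08, 1.49], [-3.29, 1.98], [-2.81, -0.18], [-2.99, 2.99]. Speed limits (rad/s): [2.57, 2.57, 3.01, 3.14, 3.14, 3.14].

### API

Orientations are given as a unit quaternion [x, y, z, w].
In Python, from bench import bot gives the robot as it stands.
- The arm moves only by the tool drive_tool, never from a script. Its arguments are lists of equal length, an entry for each row: "angular": the turn, a rotation vector about the world's x, y, z each as a share of 180 degrees, from -1 to 1, a list of three; "linear": the shift along the world's x, y, z each as a share of 100 mm, from -1 to 1, a list of three; "gripper": the opening in per cent of the stroke, from 0 (shut) to 100 (fully open). In form: {"angular": [[wx, wy, wz], ...], "linear": [[x, y, z], ...], "gripper": [gripper, ...]}. A call has 1 to 5 rows; each row is the pose to reach, as a shift and turn from the pose commanded when the call began, turning the shorter way round; what a row does not reach only later rows make up. A row lasts 1/8 s, in which the tool goes at most 62.5 mm and 10.7 degrees, less where a joint would pass 70% of its speed; a pose out of reach is approached as far as the arm can. A call with a number of a shift or a turn outside -1 to 1 is refused whole. A call with a gripper value outside its range is refused whole. The fingers move at their own pace and stop on an object; "force" is the grip in N (left out, the last holds). Time passes only in rows, so rows that repeat a pose let the fingers close. It gives the time, the measured TCP pose, the force, the opening and the grip force at its end, in the units of the state.
- bot.get_state(): the state, without advancing time (a new reading comes with each control period).
- bot.snapshot(name): name is "side" or "top"; returns (picture, depth): 384x512x3 uint8, red, green, blue; 384x512 float32, m along the optical axis (not along the pixel's ray), 0 where there is no reading.
- bot.camera_model(name): a dict with "intrinsics" (3x3 intrinsics, pixels), "R" (3x3) and "t" (3): a world point X has camera coordinates R X + t. Camera axes: x right, y down, z forward; pixel columns grow to the right and rows downward; lengths in m; the calibration is good to about 2 mm. A picture is of the moment at which its call begins. camera_model takes no time and is no camera call.
- bot.job_done(): hands the job in; it is judged then, once.
Trained networks look in the newest picture that a camera, given by its name, has taken for a name from the list of things; names that differ only in an ending like _2 or _b are one class to them, and where a whole thing is asked for, a point or a joint stands for the part that bears it (a point fixed in the world has none). Each returns a list of dicts, best first, with "p" (0 to 1); they miss things now and then, are a little off and sometimes report something else, mostly with a low value. They report only what shows in the picture. A call takes as long as a camera call. They do not tell look-alikes from the thing itself.
- bot.find_in(camera, label): "at" ([column, row] in pixels, amid what is visible of it).
- bot.place_of(camera, label): "at" ([column, row] in pixels: a listed point, or the origin of a listed thing).
The state is a dict: "time": time; "joint_pos": joint angles; "joint_vel": joint speeds; "joint_efforts": joint torques, N m; "ee_pos": TCP position; "tool_rot": TCP orientation; "ft_force": force on the tool from outside, world axes, zero at the start; "ft_torque": the same for the moment, N m; "grip_width": finger opening in m; "gripper_force": force on a finger pad.
Only numpy, scipy, OpenCV 4.12 (cv2) and the standard library are available. Lean on these libraries where they do the work, as an engineer would, in place of code of your own. Each camera call takes 0.05 s, during which the arm holds its last target. There are 200 camera calls.

### The job

Book in the goods on the breakfast counter with the hand scanner: aim its beam squarely at the middle of the striped label on top of each one, from about a hand's width, and hold it steady for a good second, taking the squat jam jar first, then the tall honey jar, then the square tea box (one of them may be missing). Then lever up the lid of the storage bin with the blade of the spreader in the slot under its lip, fingers off the lid, stand all the goods upright in the bin and shut the lid fully. Finish with the scanner standing on its charging pad and the spreader lying on its board, and leave the tumbler, mug, pepper pot and bowl where they are.

Things in the scene. Friction and masses are not known exactly. Their poses are not given: they have to be found in the camera images.
- bin: white storage bin, fixed, 170 x 330 x 112 mm outside (x, y, z), walls and floor 6 mm, open top closed by a hinged lid. Origin: centre of its underside; its front (-x of the bin, towards the robot) carries a 16 mm deep, 200 mm wide wooden ledge (centred in y) whose top is 105 mm up. Inside it measures 158 x 318 mm
- lid (a joint): opening angle of the bin's wooden lid in rad, 0 closed, 1.35 fully open (stop). It has no handle. It turns about the bin's far (+x) rim. Friction (0.22 N m) lets it stay at any angle; about 1.7 N at the lip lifts it, and it is pushed shut from above or behind with a few N
- lid_hinge (a point): point on the lid's hinge axis (fixed in the bin, which it shares its axes with): 89 mm behind the bin's centre, 114 mm above its underside. The axis runs along the bin's y. The closed lid's underside is at this height; the lid is 8 mm thick
- lid_lip (a point): middle of the lower front edge of the lid's lip, moving with the lid; 190 mm from the hinge axis. The lip is 200 mm wide, overhangs the bin's front by 16 to 20 mm above the ledge, and leaves a 9 mm high slot over the ledge (16 mm deep) in which only a thin blade fits
- spreader: flat spreader lying on the board, 195 mm long: black handle 90 x 24 x 24 mm (x -90 to 0 of its frame, its underside at z 0) and flat steel blade 28 mm wide, 3 mm thick (x 0 to +95, centred 12 mm above the handle's underside). Origin: under the front end of the handle; x points to the tip. 70 g
- spreader_tip (a point): tip of the spreader's blade, on its centre line
- board: small wooden board, fixed, 240 x 110 x 18 mm; origin at the centre of its underside. The spreader's place
- scanner: hand scanner standing on its charging pad, 124 mm tall: foot 70 x 56 x 14 mm, slim handle 30 x 30 mm, head 56 x 36 x 42 mm (x, y, z; z 82 to 124 mm, centred over the foot) to be gripped across its 36 mm width (y), and a 44 mm wide snout with the window on its -x side. Origin: centre of the foot's underside. 160 g
- scan_window (a point): centre of the scanner's window, 47 mm in front of (-x) and 87 mm above the scanner's origin. Its z axis is the beam: straight out of the window, 45 degrees below level towards the scanner's -x when it stands
- pad: round black charging pad, fixed, diameter 110 mm, 8 mm high; origin at the centre of its underside. The scanner's place
- jam_jar: squat closed glass jar with dark red filling, diameter 62 mm, 75 mm tall, heavy-bottomed, about 250 g; origin at the centre of its underside. May be absent
- jam_label (a point): centre of the 36 mm square striped label on top of the squat jar; z is the label's normal
- honey_jar: tall closed glass jar with amber filling, diameter 62 mm, 95 mm tall, heavy-bottomed, about 300 g; origin at the centre of its underside. May be absent
- honey_label (a point): centre of the 36 mm square striped label on top of the tall jar; z is the label's normal
- tea_box: square cardboard tea box 64 x 64 x 85 mm, heavy at the bottom, about 160 g; origin at the centre of its underside. May be absent
- tea_label (a point): centre of the 36 mm square striped label on top of the tea box; z is the label's normal
- tumbler: glass tumbler, diameter 72 mm, 100 mm tall; a bystander. Origin: centre of its underside
- mug: white mug, diameter 80 mm, 90 mm tall; a bystander. Origin: centre of its underside
- pepper: wooden pepper pot, diameter 42 mm, 85 mm tall; a bystander. Origin: centre of its underside
- bowl: small blue bowl, diameter 104 mm, 45 mm tall; a bystander. Origin: centre of its underside
Things that resemble listed ones, but are neither listed nor needed, are in the scene too. Several things have the shape of the spreader; the one meant has the colours described above.

How it is judged:
On the way, in this order (a step that is already met when the one before it is completed fails the run):
1. the scanner is aimed at the label on top of the squat jam jar and held steady for a second: beam staying within 18 mm of the label's centre, window 40 to 190 mm from it, within 0.5 rad of square (x of jam_label in the frame of scan_window between -0.018 and 0.018 m and y of jam_label in the frame of scan_window between -0.018 and 0.018 m and z of jam_label in the frame of scan_window between 0.04 and 0.19 m and angle between the z axis of scan_window and the z axis of jam_label, either way round below 0.5 rad), for 1 s.
2. the scanner is aimed at the label on top of the tall honey jar and held steady for a second: beam staying within 18 mm of the label's centre, window 40 to 190 mm from it, within 0.5 rad of square (x of honey_label in the frame of scan_window between -0.018 and 0.018 m and y of honey_label in the frame of scan_window between -0.018 and 0.018 m and z of honey_label in the frame of scan_window between 0.04 and 0.19 m and angle between the z axis of scan_window and the z axis of honey_label, either way round below 0.5 rad), for 1 s.
3. the scanner is aimed at the label on top of the square tea box and held steady for a second: beam staying within 18 mm of the label's centre, window 40 to 190 mm from it, within 0.5 rad of square (x of tea_label in the frame of scan_window between -0.018 and 0.018 m and y of tea_label in the frame of scan_window between -0.018 and 0.018 m and z of tea_label in the frame of scan_window between 0.04 and 0.19 m and angle between the z axis of scan_window and the z axis of tea_label, either way round below 0.5 rad), for 1 s.
4. the bin's lid is levered up (past 0.25 rad) with the spreader's blade, no finger on the bin or lid (value of joint lid above 0.25 rad and contact force between spreader and bin above 0.3 N and contact force between the fingers and bin below 0.3 N), for 0.1 s.
At the end, for the whole second after the job is handed in: all goods present stand upright (within 0.2 rad) on the floor of the bin, the lid is closed (under 0.05 rad), the scanner stands upright on its pad (within 30 mm of its centre), the spreader lies on the board (its origin within 100 mm lengthwise and 50 mm crosswise of the centre), everything at rest (x of jam_jar in the frame of bin between -0.07 and 0.07 m and y of jam_jar in the frame of bin between -0.15 and 0.15 m and z of each of jam_jar, honey_jar, tea_box in the frame of bin below 0.02 m and angle between each of jam_jar, honey_jar, tea_box's own z axis and vertical below 0.2 rad and linear speed of each of jam_jar, honey_jar, tea_box, scanner, spreader below 0.03 m/s and x of honey_jar in the frame of bin between -0.07 and 0.07 m and y of honey_jar in the frame of bin between -0.15 and 0.15 m and x of tea_box in the frame of bin between -0.07 and 0.07 m and y of tea_box in the frame of bin between -0.15 and 0.15 m and value of joint lid below 0.05 rad and horizontal distance between scanner and pad below 0.03 m and angle between scanner's own z axis and vertical below 0.1 rad and z of scanner in the frame of pad below 0.015 m and x of spreader in the frame of board between -0.1 and 0.1 m and y of spreader in the frame of board between -0.05 and 0.05 m and z of spreader in the frame of board below 0.045 m); the robot touches nothing.
It fails at once if the tumbler is pushed more than 40 mm (distance of tumbler from where it was at the start of the episode above 0.04 m).
It fails at once if the mug is pushed more than 40 mm (distance of mug from where it was at the start of the episode above 0.04 m).
It fails at once if the pepper is pushed more than 40 mm (distance of pepper from where it was at the start of the episode above 0.04 m).
It fails at once if the bowl is pushed more than 40 mm (distance of bowl from where it was at the start of the episode above 0.04 m).
Of jam_jar, honey_jar, tea_box only 2 to 3 are there at a start; the rules pass over those that are not, and their reading is None.
At some moment in a run one of jam_jar, honey_jar, tea_box may be knocked a few centimetres aside while the robot is not near it.
It also fails if it takes over 210 s, if anything falls off the work surface, if the arm or the gripper's body presses on something with over 40 N, if the wrist force passes 120 N, or if a joint passes its speed limit or range.

## Working session

There is one attempt and no reset: what is moved stays moved. The work goes in short steps, Python scripts to look and compute and a tool call to move; the robot and the scene stay as the last step left them, time stands still between calls to the robot, and variables do not carry over. Pictures are saved under pics/ and viewed, at most 14 in all, crops included, and the job is handed in when it is done.

Besides the shell and the picture viewer there is one more tool, called after "Emit:" as name(argument=value, ...) on one line, values as JSON. drive_tool: Moves the arm, as the interface text tells. Its arguments: {"type":"object","properties":{"angular":{"type":"array","items":{"type":"array","items":{"type":"number","minimum":-1,"maximum":1}}},"linear":{"type":"array","items":{"type":"array","items":{"type":"number","minimum":-1,"maximum":1}}},"gripper":{"type":"array","items":{"type":"number"}},"force":{"type":"number"}},"required":["angular","linear","gripper"]}

```bash
ls; mkdir -p pics; python3 - <<'E'
from bench import bot
import cv2,numpy as np
print(bot.tips_ahead); s=bot.get_state(); print(s['time'],s['ee_pos'],s['tool_rot'],s['grip_width'])
for n in ('top','side'):
    p,d=bot.snapshot(n); cv2.imwrite(f'pics/{n}0.png',cv2.resize(p[...,::-1],(800,600),interpolation=cv2.INTER_CUBIC)); np.savez(f'/tmp/{n}0.npz',p=p,d=d)
    m=bot.camera_model(n); print(n,m['intrinsics'],m['R'],m['t'])
E
```

```text
pics
0.019
0.0 [ 0.19713006 -0.56637894  0.24925877] [-1.66614687e-01  9.86021671e-01  8.75073225e-04 -2.08746219e-04] 0.08570374034739825
top [[442.00639685   0.         259.63875394]
 [  0.         442.00639685 189.00281537]
 [  0.           0.           1.        ]] [[ 0.01180933 -0.99992573  0.00301288]
 [-0.99471371 -0.01205504 -0.10197697]
 [ 0.10200571 -0.00179267 -0.9947822 ]] [-0.00767024  0.50911154  1.46146914]
side [[453.59329588   0.         257.0333135 ]
 [  0.         453.59329588 193.34903201]
 [  0.           0.           1.        ]] [[-0.94829505 -0.31736135 -0.00427443]
 [-0.21821796  0.66170965 -0.71730137]
 [ 0.23047217 -0.67928058 -0.69674993]] [0.47199951 0.18719255 1.31121771]
```

View pics/top0.png

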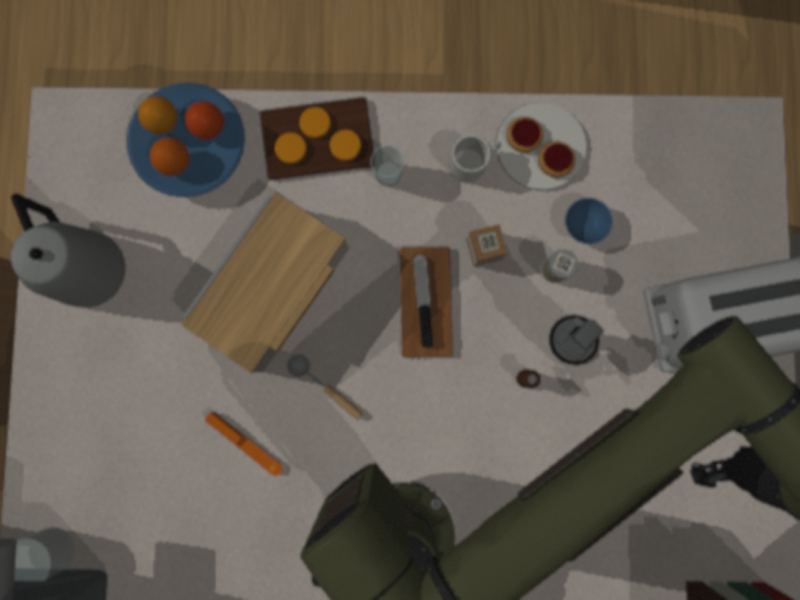

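View pics/side0.png

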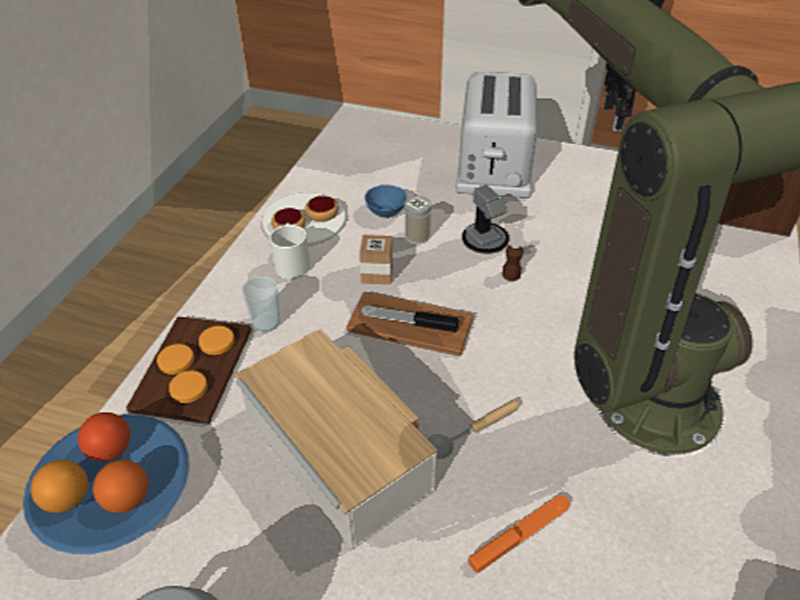

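The top view shows the tea box at (488,245), a jar at (563,265), the scanner at (575,340), the pepper pot at (528,379), the bowl at (589,220), the mug at (471,155) and the tumbler at (387,165). The bin is at (265,280). There are three spreader-shaped things: black handle with steel blade on the board (425,300), an orange one (245,443) and a wooden-handled one (330,385). The one on the board fits the description. I'll measure next.

```bash
cat > h.py <<'E'
from bench import bot
import numpy as np, cv2
def ray(cam,uv):
    m=bot.camera_model(cam); R=m['R'];t=m['t'];K=m['intrinsics']
    d=R.T@np.linalg.inv(K)@np.array([uv[0],uv[1],1.]); c=-R.T@t
    return c,d
def atz(cam,uv,z):
    c,d=ray(cam,uv); return c+d*(z-c[2])/d[2]
def tri(uv1,uv2):
    c1,d1=ray('top',uv1);c2,d2=ray('side',uv2)
    A=np.stack([d1,-d2],1); s=np.linalg.lstsq(A,c2-c1,rcond=None)[0]
    p,q=c1+s[0]*d1,c2+s[1]*d2; return (p+q)/2,np.linalg.norm(p-q)
def cloud(cam,d):
    m=bot.camera_model(cam);v,u=np.mgrid[:d.shape[0],:d.shape[1]]
    P=np.stack([u,v,np.ones_like(u)],-1)@np.linalg.inv(m['intrinsics']).T*d[...,None]
    return (P-m['t'])@m['R']
def proj(cam,X):
    m=bot.camera_model(cam);p=m['intrinsics']@(m['R']@np.asarray(X)+m['t']);return p[:2]/p[2]
E
python3 - <<'E'
from h import *
np.set_printoptions(precision=4,suppress=True)
for n in ['jam_label','honey_label','tea_label','scan_window','scanner','spreader','spreader_tip','lid_lip','lid_hinge','bin','pad','board']:
    a=[[ (np.round(x['at'],1).tolist(),round(x['p'],2)) for x in bot.place_of(c,n)[:3]] for c in('top','side')]
    print(n,a, *(tri(a[0][0][0],a[1][0][0]) if a[0] and a[1] else ()))
P=cloud('top',np.load('/tmp/top0.npz')['d']);Q=cloud('side',np.load('/tmp/side0.npz')['d'])
for nm,(c0,c1,r0,r1) in dict(jar=(340,380,155,185),tea=(295,330,140,175),scn=(350,390,200,235),board=(250,295,150,235)).items():
    q=P[r0:r1,c0:c1].reshape(-1,3); z=q[:,2]; print(nm,np.percentile(z,[5,50,90,97,99.5]))
    top=q[z>np.percentile(z,99)-.006]; print(top.mean(0),len(top),(top[:,:2].max(0)+top[:,:2].min(0))/2, np.ptp(top[:,:2],0))
pts=P[110:245,110:230].reshape(-1,3); m=(pts[:,2]>.1)&(pts[:,2]<.14); r=cv2.minAreaRect((pts[m,:2]*1000).astype(np.float32)); print('lid',r,np.median(pts[m,2]))
im=np.load('/tmp/side0.npz')['p'][90:250,200:360]; cv2.imwrite('pics/c1.png',cv2.resize(im[...,::-1],(600,600),interpolation=cv2.INTER_CUBIC))
E
```

```text
jam_label [[([299.5, 105.8], 0.65), ([142.7, 167.2], 0.43)], []]
honey_label [[([363.2, 171.5], 0.82)], [([268.0, 129.5], 0.9)]] [ 0.5655 -0.3341  0.0947] 0.005299048416486764
tea_label [[([313.6, 156.4], 0.57), ([307.4, 160.0], 0.39)], [([239.0, 156.8], 0.85)]] [ 0.6161 -0.1756  0.0811] 0.006922564067167724
scan_window [[([361.0, 222.4], 0.75), ([197.0, 199.9], 0.59)], [([268.0, 153.2], 0.25), ([309.1, 150.0], 0.23)]] [ 0.4766 -0.3131  0.0314] 0.16069725205835492
scanner [[([365.7, 211.7], 0.93), ([142.9, 166.7], 0.73)], [([311.6, 149.2], 0.55), ([263.6, 210.0], 0.23)]] [ 0.4243 -0.3605  0.0235] 0.026091929473918675
spreader [[([270.2, 192.1], 0.97)], [([328.8, 343.9], 0.72), ([265.8, 205.2], 0.66), ([242.0, 241.8], 0.64)]] [ 0.379  -0.023  -0.6013] 0.36371696060127795
spreader_tip [[([178.4, 298.4], 0.97), ([267.2, 168.2], 0.65)], [([235.4, 200.7], 0.74), ([357.6, 320.9], 0.55)]] [0.3195 0.2516 0.3986] 0.2661877413173935
lid_lip [[([195.2, 196.7], 0.73)], [([243.1, 242.7], 0.76), ([308.1, 150.3], 0.73)]] [0.4709 0.2003 0.1209] 0.0036359391786767647
lid_hinge [[([143.5, 165.8], 0.66
[... 374 characters left out ...]
28
board [[([272.1, 193.1], 0.66)], [([261.7, 208.0], 0.72), ([186.9, 172.5], 0.53)]] [ 0.4974 -0.0445  0.0033] 0.0011175658107303223
jar [-0.0048  0.0022  0.0951  0.0983  0.1019]
[ 0.5676 -0.3188  0.1322] 159 [ 0.4789 -0.1762] [0.2429 0.3545]
tea [-0.0048  0.0033  0.0864  0.0891  0.0926]
[ 0.6099 -0.1672  0.1157] 200 [ 0.5051 -0.1043] [0.2954 0.2108]
scn [-0.0039  0.0076  0.1298  0.1336  0.1384]
[ 0.4191 -0.3482  0.1847] 157 [ 0.4051 -0.1953] [0.0954 0.3927]
board [-0.004   0.0151  0.0305  0.0409  1.5058]
[ 0.4315 -0.0371  0.2395] 156 [ 0.4699 -0.0279] [0.2249 0.058 ]
lid ((521.9027099609375, 283.684814453125), (197.01744079589844, 330.8795471191406), 56.449119567871094) 0.12208538618376864
```

View pics/c1.png

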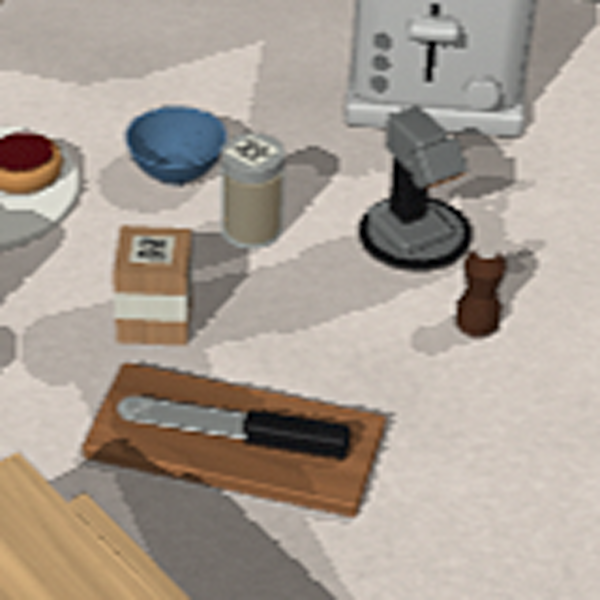

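Only the honey jar and tea box are present. The spreader on the board has the black handle and steel blade, which the crop confirms. I'll refine the poses of the scanner, pad, board, spreader and bin next.

```bash
python3 - <<'E'
from h import *
np.set_printoptions(precision=4,suppress=True)
T=np.load('/tmp/top0.npz');S=np.load('/tmp/side0.npz')
P=cloud('top',T['d']);Q=cloud('side',S['d'])
A=np.concatenate([P.reshape(-1,3),Q.reshape(-1,3)])
c=np.array([.418,-.362])
def sel(lo,hi,r,c=c,A=A): return A[(A[:,2]>lo)&(A[:,2]<hi)&(np.hypot(*(A[:,:2]-c).T)<r)]
for lo,hi in((.06,.085),(.085,.1),(.1,.115),(.115,.125),(.125,.14)):
    for nm,B in(('top',P.reshape(-1,3)),('side',Q.reshape(-1,3))):
        q=sel(lo,hi,.09,A=B); 
        if len(q)>5: print(nm,lo,len(q),np.median(q,0),q.min(0)[:2],q.max(0)[:2],cv2.minAreaRect((q[:,:2]*1000).astype(np.float32)))
# dark pad mask in top
def mask(cam,im,f,z,cen,rad):
    hsv=cv2.cvtColor(im,cv2.COLOR_RGB2HSV);return f(hsv)
# board: brown mask top
hsv=cv2.cvtColor(T['p'],cv2.COLOR_RGB2HSV)
def rect(m,r0,r1,c0,c1,z):
    mm=np.zeros(m.shape,np.uint8);mm[r0:r1,c0:c1]=m[r0:r1,c0:c1]
    n,l,st,_=cv2.connectedComponentsWithStats(mm);k=1+np.argmax(st[1:,4])
    cs,_=cv2.findContours((l==k).astype(np.uint8),cv2.RETR_EXTERNAL,cv2.CHAIN_APPROX_NONE)
    X=np.array([atz('top',p[0],z)[:2]*1000 for p in max(cs,key=len)],np.float32)
    return cv2.minAreaRect(X),st[k]
print('hsv board',hsv[160,262],hsv[225,285],'lid',hsv[180,170],hsv[200,140],'table',hsv[240,260])
print('board',rect((hsv[...,1]>105),150,235,245,300,.018))
print('lid',rect((hsv[...,1]>85),118,242,110,226,.122))
print('black',rect((hsv[...,2]<45),190,230,262,285,.042))
im=np.vstack([cv2.resize(T['p'][185:245,335:405],(700,600),interpolation=cv2.INTER_CUBIC)])
cv2.imwrite('pics/c2.png',im[...,::-1])
E
```

```text
side 0.06 39 [ 0.4269 -0.3584  0.0708] [ 0.4073 -0.3711] [ 0.4423 -0.3492] ((425.3901062011719, -359.6998596191406), (20.91671371459961, 34.98101806640625), 86.76809692382812)
side 0.085 21 [ 0.4309 -0.3524  0.0965] [ 0.3744 -0.3729] [ 0.4506 -0.3224] ((417.5342102050781, -345.27685546875), (36.53200149536133, 78.84059143066406), 71.74168395996094)
top 0.1 62 [ 0.3967 -0.3338  0.1099] [ 0.3719 -0.3702] [ 0.4541 -0.3159] ((416.8157653808594, -340.7366638183594), (40.997398376464844, 85.7208251953125), 77.24801635742188)
side 0.1 78 [ 0.4031 -0.3362  0.1088] [ 0.3697 -0.3787] [ 0.453 -0.317] ((415.95928955078125, -344.81591796875), (43.968048095703125, 90.37354278564453), 73.50914764404297)
top 0.115 77 [ 0.3997 -0.3444  0.1208] [ 0.3781 -0.3946] [ 0.4502 -0.3233] ((417.7364501953125, -358.19403076171875), (40.93085479736328, 78.87066650390625), 48.68681716918945)
side 0.115 72 [ 0.399  -0.3411  0.1202] [ 0.3715 -0.3714] [ 0.4489 -0.3205] ((412.9335021972656, -344.0485534667969), (40.31264877319336, 80.81351470947266), 79.23090362548828)
top 0.125 230 [ 0.4199 -0.3612  0.1307] [ 0.3843
[... 174 characters left out ...]
 0.3796 -0.3986] [ 0.4495 -0.3273] ((416.435791015625, -358.529296875), (45.18006134033203, 72.82981872558594), 51.32559585571289)
hsv board [ 13 148  98] [ 13 150 100] lid [ 18 114 121] [ 17 114 116] table [ 13  27 134]
board (((497.83306884765625, -43.91073226928711), (233.0238800048828, 106.80216979980469), 1.9329220056533813), array([ 256,  159,   33,   69, 1667], dtype=int32))
lid (((521.3499145507812, 278.9520263671875), (190.17300415039062, 327.8420715332031), 56.41014099121094), array([ 117,  124,  103,  114, 5884], dtype=int32))
black (((443.27447509765625, -44.37617111206055), (83.98554992675781, 22.27230453491211), 4.277023792266846), array([269, 196,   8,  26, 173], dtype=int32))
```

View pics/c2.png

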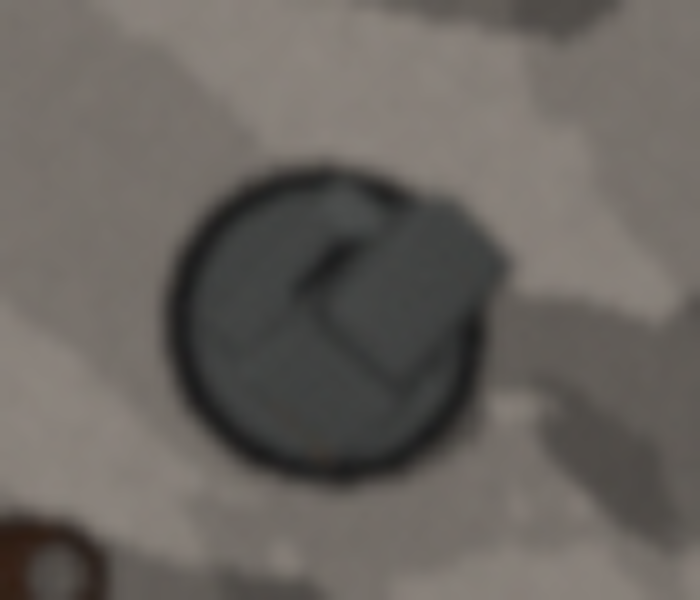

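The scanner's snout points to the lower left in the crop, from head centre (416,289) to snout (310,370). That puts its x axis at a yaw of about -45°, with its centre near (0.418,-0.361). I'll move above it.

Emit:
drive_tool(angular=[[0, 0, -0.18], [0, 0, -0.18], [0, 0, -0.18], [0, 0, -0.18]], linear=[[1, 1, 0], [1, 1, 0], [1, 1, 0], [1, 1, 0]], gripper=[100, 100, 100, 100])

```text
time: 1.8
ee_pos: [0.2984, -0.4656, 0.2506]
tool_rot: [0.114, 0.993, -0.0, 0.0]
ft_force: [-0.0, -0.3, -0.1]
grip_width: 0.0851
gripper_force: 0.0
```

Emit:
drive_tool(angular=[[0, 0, -0.18], [0, 0, -0.18], [0, 0, -0.18], [0, 0, -0.18]], linear=[[1, 1, 0], [1, 1, 0], [1, 1, 0], [1, 1, 0]], gripper=[100, 100, 100, 100])

```text
time: 2.3
ee_pos: [0.398, -0.366, 0.2501]
tool_rot: [0.387, 0.922, 0.0, -0.0]
ft_force: [-0.5, 0.3, -0.7]
grip_width: 0.0857
gripper_force: 0.0
```

Emit:
drive_tool(angular=[[0, 0, 0], [0, 0, 0], [0, 0, 0]], linear=[[0.21, 0.05, 0], [0.21, 0.05, 0], [0.21, 0.05, 0]], gripper=[100, 100, 100])

```text
time: 2.68
ee_pos: [0.4181, -0.362, 0.25]
tool_rot: [0.387, 0.922, 0.0, -0.0]
ft_force: [-0.1, 0.1, 0.4]
grip_width: 0.0856
gripper_force: 0.0
```

Emit:
drive_tool(angular=[[0, 0, 0], [0, 0, 0], [0, 0, 0]], linear=[[0, 0, -0.5], [0, 0, -0.9], [0, 0, -0.9]], gripper=[100, 100, 100])

```text
time: 3.05
ee_pos: [0.4163, -0.3611, 0.157]
tool_rot: [0.388, 0.922, 0.0, -0.003]
ft_force: [-0.4, -0.4, 0.2]
grip_width: 0.0855
gripper_force: 0.0
```

Emit:
drive_tool(angular=[[0, 0, 0], [0, 0, 0], [0, 0, 0], [0, 0, 0]], linear=[[0, 0, -0.3], [0, 0, -0.48], [0, 0, -0.48], [0, 0, -0.48]], gripper=[100, 100, 100, 100])

```text
time: 3.55
ee_pos: [0.4187, -0.3622, 0.1139]
tool_rot: [0.388, 0.922, -0.0, 0.001]
ft_force: [-1.0, 0.2, 0.6]
grip_width: 0.0856
gripper_force: 0.0
```

Emit:
drive_tool(angular=[[0, 0, 0], [0, 0, 0], [0, 0, 0], [0, 0, 0], [0, 0, 0]], linear=[[0, 0, 0], [0, 0, 0], [0, 0, 0], [0, 0, 0], [0, 0, 0]], gripper=[20, 20, 20, 20, 20], force=60)

```text
time: 4.18
ee_pos: [0.4182, -0.3619, 0.1133]
tool_rot: [0.388, 0.922, -0.0, 0.0]
ft_force: [-1.8, 0.8, 5.4]
grip_width: 0.0416
gripper_force: 59.9
```

Emit:
drive_tool(angular=[[0, 0, 0], [0, 0, 0], [0, 0, 0], [0, 0, 0], [0, 0, 0]], linear=[[0, 0, 0], [0, 0, 0], [0, 0, 0.1], [0, 0, 0.5], [0, 0, 0.5]], gripper=[20, 20, 20, 20, 20])

```text
time: 4.8
ee_pos: [0.4195, -0.3626, 0.166]
tool_rot: [0.388, 0.922, -0.0, 0.003]
ft_force: [0.0, 0.7, -1.3]
grip_width: 0.0414
gripper_force: 61.1
```

```bash
python3 - <<'E'
from h import *
np.set_printoptions(precision=4,suppress=True)
p,d=bot.snapshot('side'); np.savez('/tmp/s1.npz',p=p,d=d)
X=bot.get_state()['ee_pos'];u=proj('side',X);print(u)
u=u.astype(int);im=p[max(0,u[1]-60):u[1]+60,u[0]-80:u[0]+80]
cv2.imwrite('pics/c3.png',cv2.resize(im[...,::-1],(800,600),interpolation=cv2.INTER_CUBIC))
bot.snapshot('top')
for n in['scan_window','honey_label','tea_label','scanner']:
  for c in('top','side'):print(n,c,[(np.round(x['at'],1).tolist(),round(x['p'],2)) for x in bot.place_of(c,n)[:3]])
E
```

```text
[312.6991 116.4215]
scan_window top [([369.5, 221.2], 0.61)]
scan_window side [([213.2, 288.8], 0.69), ([318.5, 124.5], 0.66)]
honey_label top [([363.0, 171.0], 0.46)]
honey_label side [([265.6, 129.4], 0.69), ([237.5, 156.7], 0.61)]
tea_label top [([312.5, 156.0], 0.78), ([370.3, 210.3], 0.52)]
tea_label side [([237.9, 157.0], 0.56)]
scanner top [([370.9, 210.0], 0.51)]
scanner side [([311.6, 138.3], 0.68)]
```

View pics/c3.png

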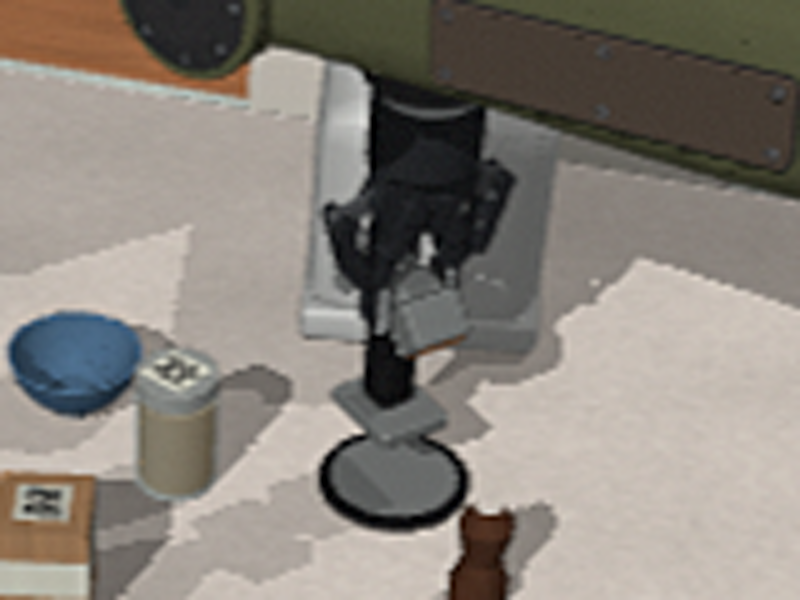

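```bash
python3 - <<'E'
from h import *
np.set_printoptions(precision=4,suppress=True)
print(tri((369.5,221.2),(318.5,124.5)))
u0=np.array([312-80,116-60])
C=[atz('side',u0+np.array(c)/5,.0747) for c in((332,392),(385,432),(447,404))]
for c in C:print(c)
a=C[1]-C[0];b=C[2]-C[1];print(np.linalg.norm(a),np.degrees(np.arctan2(a[1],a[0])),np.linalg.norm(b),np.degrees(np.arctan2(b[1],b[0])),(C[0]+C[2])/2)
# points of head/snout in depth
Q=cloud('side',np.load('/tmp/s1.npz')['d']); p=np.load('/tmp/s1.npz')['p']
q=Q[56:176,232:392].reshape(-1,3); m=(abs(q[:,2]-.0747)<.006)&(np.hypot(q[:,0]-.419,q[:,1]+.362)<.06)
print(m.sum(),cv2.minAreaRect((q[m,:2]*1000).astype(np.float32)))
for lo in(.13,.14,.15,.16,.17,.18):
  m=(abs(q[:,2]-lo)<.005)&(np.hypot(q[:,0]-.419,q[:,1]+.362)<.08); print(lo,m.sum(),np.median(q[m],0))
E
```

```text
(array([ 0.397 , -0.3395,  0.1508]), np.float64(0.008883057023123999))
[ 0.4645 -0.3659  0.0747]
[ 0.4177 -0.3326  0.0747]
[ 0.3837 -0.3776  0.0747]
0.05747533572373277 144.66038310021807 0.05634481355843019 -127.03441707800033 [ 0.4241 -0.3717  0.0747]
148 ((424.88568115234375, -368.51312255859375), (56.45746612548828, 73.00395202636719), 47.90731430053711)
0.13 15 [ 0.431  -0.358   0.1306]
0.14 5 [ 0.4236 -0.3524  0.1421]
0.15 10 [ 0.4126 -0.3322  0.1512]
0.16 58 [ 0.4025 -0.3331  0.1608]
0.17 82 [ 0.3986 -0.3377  0.1704]
0.18 107 [ 0.4066 -0.3485  0.1811]
```

Emit:
drive_tool(angular=[[0, 0, 0], [0, 0, 0], [0, 0, 0], [0, 0, 0]], linear=[[0, 0, 0.6], [0.3, 0.03, 0.8], [0.6, 0.07, 0.8], [0.6, 0.07, 0.8]], gripper=[20, 20, 20, 20])

```text
time: 5.8
ee_pos: [0.4795, -0.354, 0.2412]
tool_rot: [0.387, 0.922, 0.0, -0.001]
ft_force: [-0.8, 0.4, -2.0]
grip_width: 0.042
gripper_force: 61.4
```

Emit:
drive_tool(angular=[[-0.04, -0.042, 0], [-0.08, -0.084, 0], [-0.12, -0.126, 0], [-0.171, -0.182, 0], [-0.171, -0.182, 0]], linear=[[0.2, 0.03, 0], [0.4, 0.05, 0], [0.6, 0.08, 0], [0.8, 0.1, -0.1], [0.98, 0.11, -0.18]], gripper=[20, 20, 20, 20, 20])

```text
time: 6.42
ee_pos: [0.5728, -0.3421, 0.2166]
tool_rot: [0.357, 0.853, -0.134, 0.355]
ft_force: [0.1, -1.5, -1.3]
grip_width: 0.042
gripper_force: 61.5
```

Emit:
drive_tool(angular=[[0, 0, 0], [0, 0, 0], [0, 0, 0]], linear=[[0, 0, 0], [0, 0, 0], [0, 0, 0]], gripper=[20, 20, 20])

```text
time: 6.8
ee_pos: [0.5766, -0.3442, 0.2268]
tool_rot: [0.359, 0.851, -0.133, 0.359]
ft_force: [0.1, 0.2, -2.1]
grip_width: 0.0419
gripper_force: 61.5
```

```bash
python3 - <<'E'
from h import *
np.set_printoptions(precision=4,suppress=True)
s=bot.get_state();X=s['ee_pos'];print(X,s['joint_pos'])
from scipy.spatial.transform import Rotation as Ro
R=Ro.from_quat(s['tool_rot']).as_matrix();print(R)
p,d=bot.snapshot('side');np.savez('/tmp/s2.npz',p=p,d=d)
q,d2=bot.snapshot('top');np.savez('/tmp/t2.npz',p=q,d=d2)
for n in['scan_window','honey_label','tea_label']:
  for c in('top','side'):print(n,c,[(np.round(x['at'],1).tolist(),round(x['p'],2)) for x in bot.place_of(c,n)[:3]])
u=proj('side',X).astype(int);v=proj('top',X).astype(int);print(u,v)
a=p[u[1]-50:u[1]+70,u[0]-50:u[0]+50];b=q[v[1]-60:v[1]+60,v[0]-50:v[0]+50]
cv2.imwrite('pics/c4.png',cv2.resize(np.hstack([a,b])[...,::-1],(800,480),interpolation=cv2.INTER_CUBIC))
E
```

```text
[ 0.5766 -0.3442  0.2268] [-0.1005 -0.3554 -0.7184  0.7507 -0.6815 -2.7376]
[[-0.4842  0.7063  0.5165]
 [ 0.5153  0.7072 -0.484 ]
 [-0.7071  0.0318 -0.7064]]
scan_window top [([373.9, 163.9], 0.81), ([270.5, 190.3], 0.69)]
scan_window side [([268.4, 106.0], 0.85)]
honey_label top [([363.3, 169.0], 0.47)]
honey_label side [([266.6, 131.5], 0.91)]
tea_label top [([313.5, 154.7], 0.72)]
tea_label side [([239.0, 160.1], 0.64)]
[267  95] [377 160]
```

View pics/c4.png

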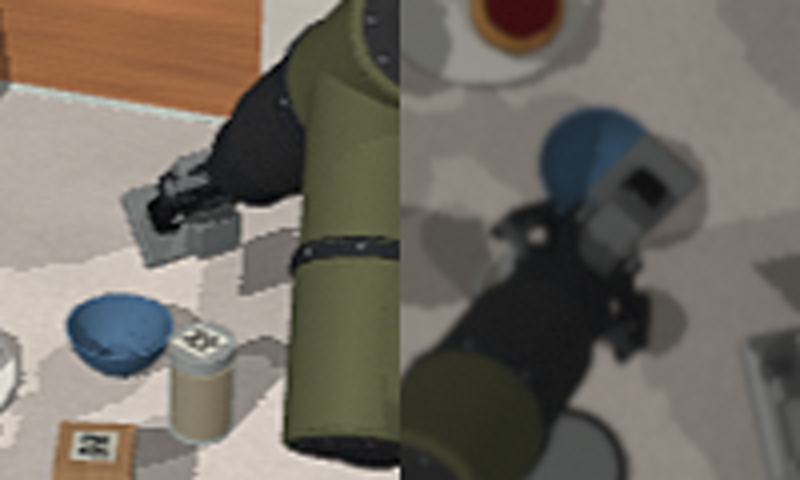

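```bash
python3 - <<'E'
from h import *
np.set_printoptions(precision=4,suppress=True)
print(tri((373.9,163.9),(268.4,106)), tri((363.3,169.),(266.6,131.5)), tri((313.5,155),(239,159)))
for c,t in(('side',(268.4,106)),('side',(266.6,131.5)),('top',(363.3,170.5))): print(atz(c,t,.185),atz(c,t,.095))
for X in ([.5766-.0118,-.3442+.011,.185],):print(proj('side',X),proj('top',X))
# foot rect fit in the tilted frame
from scipy.spatial.transform import Rotation as Ro
s=bot.get_state();R=Ro.from_quat(s['tool_rot']).as_matrix()
Q=np.concatenate([cloud('side',np.load('/tmp/s2.npz')['d']).reshape(-1,3),cloud('top',np.load('/tmp/t2.npz')['d']).reshape(-1,3)])
L=(Q-s['ee_pos'])@R
m=(L[:,2]>.07)&(L[:,2]<.13)&(np.abs(L[:,0])<.07)&(np.abs(L[:,1])<.06)
print(m.sum(),np.percentile(L[m],[2,25,50,75,98],axis=0)); 
m&=abs(L[:,2]-.092)<.008
print(cv2.minAreaRect((L[m,:2]*1000).astype(np.float32)))
E
```

```text
(array([ 0.5727, -0.3464,  0.1836]), np.float64(0.00169210686241728)) (array([ 0.5738, -0.3381,  0.0816]), np.float64(0.0015133484612386543)) (array([ 0.6201, -0.1774,  0.0697]), np.float64(0.001342516446756498))
[ 0.5713 -0.3444  0.185 ] [ 0.6113 -0.4757  0.095 ]
[ 0.5331 -0.2041  0.185 ] [ 0.5692 -0.3207  0.095 ]
[ 0.5528 -0.3136  0.185 ] [ 0.5661 -0.335   0.095 ]
[269.2238 108.0912] [369.7502 166.6478]
435 [[-0.0438 -0.0243  0.0719]
 [-0.0338 -0.0037  0.0877]
 [-0.0202  0.0118  0.0904]
 [ 0.0031  0.0208  0.093 ]
 [ 0.0244  0.0287  0.0995]]
((-9.325685501098633, 1.0878791809082031), (55.859519958496094, 71.47160339355469), 89.11829376220703)
```

Emit:
drive_tool(angular=[[0, 0, 0], [0, 0, 0], [0, 0, 0], [0, 0, 0], [0, 0, 0]], linear=[[0.01, 0.01, 0], [0.01, 0.01, 0], [0.01, 0.01, 0], [0.01, 0.01, 0], [0.01, 0.01, 0]], gripper=[20, 20, 20, 20, 20])

```text
time: 7.82
ee_pos: [0.5772, -0.3426, 0.2243]
tool_rot: [0.358, 0.852, -0.133, 0.358]
ft_force: [-0.9, -0.2, -1.5]
grip_width: 0.0416
gripper_force: 61.5
```

Emit:
drive_tool(angular=[[0, 0, 0], [0, 0, 0], [0, 0, 0], [0, 0, 0], [0, 0, 0]], linear=[[0, 0, 0], [0, 0, 0], [0, 0, 0], [0, 0, 0], [0, 0, 0]], gripper=[20, 20, 20, 20, 20])

```text
time: 8.45
ee_pos: [0.5772, -0.3427, 0.2243]
tool_rot: [0.358, 0.852, -0.133, 0.358]
ft_force: [-0.4, 0.2, -1.3]
grip_width: 0.042
gripper_force: 61.5
```

Emit:
drive_tool(angular=[[0, 0, 0], [0, 0, 0], [0, 0, 0], [0, 0, 0], [0, 0, 0]], linear=[[0, 0, 0], [0, 0, 0], [0, 0, 0], [0, 0, 0], [0, 0, 0]], gripper=[20, 20, 20, 20, 20])

```text
time: 9.07
ee_pos: [0.5772, -0.3427, 0.2243]
tool_rot: [0.358, 0.852, -0.133, 0.358]
ft_force: [1.2, -0.3, -1.4]
grip_width: 0.0417
gripper_force: 61.5
```

```bash
python3 - <<'E'
from h import *
np.set_printoptions(precision=4,suppress=True)
print(bot.get_state()['joint_pos'],bot.get_state()['ee_pos'])
# honey label: bright pixels on top of jar in both views -> lid top from depth
for c in('side','top'):
  p,d=bot.snapshot(c);P=cloud(c,d)
  for nm,cen,z in(('honey',(.566,-.334),.095),('tea',(.614,-.175),.085)):
    m=(abs(P[...,2]-z-.001)<.008)&(np.hypot(P[...,0]-cen[0],P[...,1]-cen[1])<.05)
    if m.sum()>10:
      uv=np.argwhere(m)[:,::-1]; W=np.array([atz(c,u,z)[:2] for u in uv]); r=cv2.minAreaRect((W*1000).astype(np.float32)); print(c,nm,m.sum(),W.mean(0),r)
E
```

```text
[-0.0981 -0.3536 -0.7214  0.7539 -0.6811 -2.7419] [ 0.5772 -0.3427  0.2243]
side honey 160 [ 0.5677 -0.3236] ((567.8425903320312, -321.60980224609375), (56.576881408691406, 64.5550765991211), 18.16313934326172)
side tea 271 [ 0.6122 -0.1702] ((611.736572265625, -169.4729461669922), (64.73529052734375, 76.63337707519531), 14.21573257446289)
top honey 22 [ 0.5816 -0.3038] ((586.974609375, -308.41558837890625), (9.084622383117676, 46.44831085205078), 45.34428024291992)
top tea 385 [ 0.6156 -0.171 ] ((615.41162109375, -170.91693115234375), (64.63117980957031, 64.62356567382812), 14.908513069152832)
```

```bash
python3 - <<'E'
from h import *
np.set_printoptions(precision=4,suppress=True)
for f,c in(('top0','top'),('side0','side')):
  d=np.load(f'/tmp/{f}.npz')['d'];p=np.load(f'/tmp/{f}.npz')['p'];P=cloud(c,d)
  for nm,cen,z in(('honey',(.566,-.332),.095),('tea',(.614,-.173),.085)):
    m=(abs(P[...,2]-z-.001)<.007)&(np.hypot(P[...,0]-cen[0],P[...,1]-cen[1])<.05)
    uv=np.argwhere(m)[:,::-1]; W=np.array([atz(c,u,z)[:2] for u in uv]); print(c,nm,m.sum(),W.mean(0),cv2.minAreaRect((W*1000).astype(np.float32)),cv2.minEnclosingCircle((W*1000).astype(np.float32)))
    # label: bright, low-sat pixel contour
    g=p[...,2].astype(int); mm=m&(g>np.percentile(g[m],60)); uv=np.argwhere(mm)[:,::-1];W=np.array([atz(c,u,z)[:2] for u in uv]);print('  bright',np.median(W,0))
E
```

```text
top honey 263 [ 0.5715 -0.3251] ((571.2625122070312, -325.3826904296875), (58.76483917236328, 57.27059555053711), 63.59725570678711) ((571.4746704101562, -324.69061279296875), 30.33108901977539)
  bright [ 0.5744 -0.3246]
top tea 373 [ 0.6158 -0.1711] ((615.467529296875, -170.8951416015625), (64.54754638671875, 64.59628295898438), 14.975906372070312) ((615.00048828125, -170.8070831298828), 44.532535552978516)
  bright [ 0.6197 -0.174 ]
side honey 148 [ 0.5681 -0.3251] ((567.8430786132812, -321.61126708984375), (56.57686996459961, 64.55208587646484), 18.163000106811523) ((568.1524658203125, -323.10260009765625), 33.90796661376953)
  bright [ 0.5692 -0.3297]
side tea 264 [ 0.6127 -0.171 ] ((612.6107788085938, -171.12149047851562), (63.85007858276367, 73.00788879394531), 14.215734481811523) ((611.8543090820312, -172.476318359375), 45.81858825683594)
  bright [ 0.614  -0.1741]
```

Emit:
drive_tool(angular=[[0, 0, 0], [0, 0, 0], [0, 0, 0], [0, 0, 0], [0, 0, 0]], linear=[[0.02, 0.05, 0], [0.02, 0.05, 0], [0.02, 0.05, 0], [0.02, 0.05, 0], [0.02, 0.05, 0]], gripper=[20, 20, 20, 20, 20])

```text
time: 9.8
ee_pos: [0.5791, -0.3377, 0.2243]
tool_rot: [0.358, 0.852, -0.133, 0.358]
ft_force: [0.6, 0.4, -1.1]
grip_width: 0.0422
gripper_force: 61.5
```

Emit:
drive_tool(angular=[[0, 0, 0], [0, 0, 0], [0, 0, 0], [0, 0, 0], [0, 0, 0]], linear=[[0, 0, 0], [0, 0, 0], [0, 0, 0], [0, 0, 0], [0, 0, 0]], gripper=[20, 20, 20, 20, 20])

```text
time: 10.42
ee_pos: [0.5791, -0.3377, 0.2243]
tool_rot: [0.358, 0.852, -0.133, 0.358]
ft_force: [0.4, -0.1, -1.1]
grip_width: 0.0416
gripper_force: 61.5
```

Emit:
drive_tool(angular=[[0, 0, 0], [0, 0, 0], [0, 0, 0.05], [0, 0, 0.08], [0, 0, 0.08]], linear=[[0, 0, 0], [0, 0, 0], [0.1, 0.3, 0.02], [0.2, 0.6, 0.02], [0.3, 0.9, 0.02]], gripper=[20, 20, 20, 20, 20])

```text
time: 11.05
ee_pos: [0.6092, -0.2473, 0.2273]
tool_rot: [0.249, 0.89, -0.087, 0.373]
ft_force: [0.4, 0.6, -0.8]
grip_width: 0.0418
gripper_force: 61.5
```

```bash
python3 - <<'E'
from h import *
s=bot.get_state();print(s['joint_pos'],s['ee_pos'])
E
```

```text
[ 0.04917221 -0.41797069 -0.73932943  0.65646303 -0.65148925 -2.57442158] [ 0.60920632 -0.24732579  0.22727338]
```

J6 moved away from its limit, so I'll carry on to the tea box.

Emit:
drive_tool(angular=[[0, 0, 0.05], [0, 0, 0.07], [0, 0, 0.07], [0, 0, 0.07]], linear=[[0.1, 0.36, 0], [0.19, 0.72, 0], [0.19, 0.72, 0], [0.19, 0.72, 0]], gripper=[20, 20, 20, 20])

```text
time: 11.55
ee_pos: [0.628, -0.1759, 0.2261]
tool_rot: [0.15, 0.912, -0.046, 0.379]
ft_force: [0.1, -0.1, -2.8]
grip_width: 0.0417
gripper_force: 61.5
```

```bash
python3 - <<'E'
from h import *
np.set_printoptions(precision=4,suppress=True)
from scipy.spatial.transform import Rotation as Ro
s=bot.get_state();R=Ro.from_quat(s['tool_rot']).as_matrix();print(s['joint_pos'],s['ee_pos'],R[:,2])
A=[]
for c in('side','top'):
  p,d=bot.snapshot(c);P=cloud(c,d);A.append(P.reshape(-1,3))
  for nm,cen,z in(('honey',(.566,-.332),.095),('tea',(.614,-.173),.085)):
    m=(abs(P[...,2]-z-.001)<.007)&(np.hypot(P[...,0]-cen[0],P[...,1]-cen[1])<.05)
    if m.sum()>20:
      W=np.array([atz(c,u,z)[:2] for u in np.argwhere(m)[:,::-1]]); print(c,nm,m.sum(),cv2.minAreaRect((W*1000).astype(np.float32)))
L=(np.concatenate(A)-s['ee_pos'])@R
m=(abs(L[:,2]-.092)<.008)&(np.abs(L[:,0])<.07)&(np.abs(L[:,1])<.06)
print(cv2.minAreaRect((L[m,:2]*1000).astype(np.float32)))
print('win',s['ee_pos']+R@[.038,-.001,.0174])
E
```

```text
[ 0.1475 -0.4457 -0.7251  0.53   -0.6233 -2.3714] [ 0.628  -0.1759  0.2261] [ 0.678  -0.1976 -0.708 ]
side honey 157 ((567.8427124023438, -321.61029052734375), (56.576881408691406, 64.55408477783203), 18.16313934326172)
side tea 265 ((611.8846435546875, -170.9520721435547), (65.17467498779297, 73.69300079345703), 14.215734481811523)
top honey 263 ((571.5756225585938, -324.7519836425781), (57.356632232666016, 57.27059555053711), 63.59725570678711)
((-7.923971176147461, 1.0788345336914062), (59.90829849243164, 72.54882049560547), 85.92344665527344)
win [ 0.6141 -0.1712  0.1869]
```

Window is right over the tea label. I'll hold there.

Emit:
drive_tool(angular=[[0, 0, 0], [0, 0, 0], [0, 0, 0], [0, 0, 0], [0, 0, 0]], linear=[[0, 0, 0], [0, 0, 0], [0, 0, 0], [0, 0, 0], [0, 0, 0]], gripper=[20, 20, 20, 20, 20])

```text
time: 12.28
ee_pos: [0.6282, -0.1757, 0.2262]
tool_rot: [0.149, 0.912, -0.046, 0.379]
ft_force: [0.5, -0.3, -0.7]
grip_width: 0.0419
gripper_force: 61.5
```

Emit:
drive_tool(angular=[[0, 0, 0], [0, 0, 0], [0, 0, 0], [0, 0, 0], [0, 0, 0]], linear=[[0, 0, 0], [0, 0, 0], [0, 0, 0], [0, 0, 0], [0, 0, 0]], gripper=[20, 20, 20, 20, 20])

```text
time: 12.9
ee_pos: [0.6282, -0.1757, 0.2263]
tool_rot: [0.149, 0.912, -0.046, 0.38]
ft_force: [-0.7, 0.6, -0.8]
grip_width: 0.042
gripper_force: 61.5
```

Emit:
drive_tool(angular=[[0, 0, 0], [0, 0, 0], [0, 0, 0], [0, 0, 0]], linear=[[0, 0, 0], [0, 0, 0], [0, 0, 0], [0, 0, 0]], gripper=[20, 20, 20, 20])

```text
time: 13.4
ee_pos: [0.6281, -0.1757, 0.2262]
tool_rot: [0.149, 0.912, -0.046, 0.379]
ft_force: [0.0, 0.1, -1.1]
grip_width: 0.0419
gripper_force: 61.5
```

Emit:
drive_tool(angular=[[0, 0, -0.05], [0, 0, -0.07], [0, 0, -0.07]], linear=[[-0.1, -0.36, 0.1], [-0.19, -0.72, 0.2], [-0.19, -0.72, 0.2]], gripper=[20, 20, 20])

```text
time: 13.78
ee_pos: [0.609, -0.2489, 0.2472]
tool_rot: [0.25, 0.89, -0.088, 0.373]
ft_force: [-0.3, 0.4, -0.8]
grip_width: 0.0418
gripper_force: 61.6
```

Emit:
drive_tool(angular=[[0, 0, -0.05], [0, 0, -0.08], [0, 0, -0.08], [0, 0, -0.08]], linear=[[-0.3, -0.3, 0], [-0.6, -0.6, 0], [-0.8, -0.9, 0], [-0.8, -0.9, 0]], gripper=[20, 20, 20, 20])

```text
time: 14.28
ee_pos: [0.5282, -0.3385, 0.2462]
tool_rot: [0.359, 0.851, -0.133, 0.358]
ft_force: [-0.1, 0.1, -1.5]
grip_width: 0.0412
gripper_force: 61.7
```

Emit:
drive_tool(angular=[[0.05, 0.053, 0], [0.1, 0.106, 0], [0.15, 0.16, 0], [0.171, 0.182, 0], [0.171, 0.182, 0]], linear=[[-0.3, -0.07, 0.1], [-0.6, -0.14, 0.1], [-0.9, -0.2, 0.1], [-1, -0.23, 0.1], [-1, -0.23, 0.1]], gripper=[20, 20, 20, 20, 20])

```text
time: 14.9
ee_pos: [0.4305, -0.3615, 0.2546]
tool_rot: [0.388, 0.922, 0.0, -0.002]
ft_force: [0.5, 0.1, -2.2]
grip_width: 0.042
gripper_force: 61.7
```

```bash
python3 - <<'E'
from h import *
np.set_printoptions(precision=4,suppress=True)
from scipy.spatial.transform import Rotation as Ro
s=bot.get_state();R=Ro.from_quat(s['tool_rot']).as_matrix();print(s['joint_pos'],s['ee_pos'],R)
p,d=bot.snapshot('side');P=cloud('side',d).reshape(-1,3);p,d2=bot.snapshot('top');T=cloud('top',d2).reshape(-1,3)
L=(np.concatenate([P,T])-s['ee_pos'])@R
for k in(.092,):
  m=(abs(L[:,2]-k)<.008)&(np.abs(L[:,0])<.07)&(np.abs(L[:,1])<.06)
  print(np.median(L[m],0),cv2.minAreaRect((L[m,:2]*1000).astype(np.float32)))
# pad: black ring in side & top
for c in('side','top'):
  p,_=bot.snapshot(c); v=p.max(2).astype(int)
  vv,uu=np.where(v<45); W=np.array([atz(c,(a,b),.008)[:2] for a,b in zip(uu,vv)])
  m=np.hypot(W[:,0]-.419,W[:,1]+.362)<.062; W=(W[m]*1000).astype(np.float32); print(c,len(W),cv2.minEnclosingCircle(W) if len(W) else '')
E
```

```text
[-0.3421 -0.0562 -0.0028 -0.0012 -1.6284 -2.0262] [ 0.4305 -0.3615  0.2546] [[-0.6985  0.7156 -0.0035]
 [ 0.7156  0.6985  0.0025]
 [ 0.0042 -0.0008 -1.    ]]
[0.0085 0.0153 0.0916] ((-5.811737060546875, -0.3416633605957031), (60.863189697265625, 74.40288543701172), 86.24571990966797)Traceback (most recent call last):
  File "<stdin>", line 13, in <module>
  File "h.py", line 8, in atz
    c,d=ray(cam,uv); return c+d*(z-c[2])/d[2]
        ~~~^^^^^^^^
  File "h.py", line 4, in ray
    m=bot.camera_model(cam); R=m['R'];t=m['t'];K=m['intrinsics']
ValueError: time passes only in moves, steps and waits
```

Emit:
drive_tool(angular=[[0, 0, 0], [0, 0, 0], [0, 0, 0], [0, 0, 0]], linear=[[-0.12, 0, -0.3], [-0.12, 0, -0.6], [-0.12, 0, -0.9], [-0.12, 0, -0.9]], gripper=[20, 20, 20, 20])

```text
time: 15.55
ee_pos: [0.416, -0.3592, 0.1645]
tool_rot: [0.387, 0.922, -0.0, -0.001]
ft_force: [0.2, -0.2, -1.7]
grip_width: 0.0418
gripper_force: 61.7
```

Emit:
drive_tool(angular=[[0, 0, 0], [0, 0, 0], [0, 0, 0], [0, 0, 0]], linear=[[0, 0, -0.2], [0, 0, -0.4], [0, 0, -0.5], [0, 0, -0.5]], gripper=[20, 20, 20, 20])

```text
time: 16.05
ee_pos: [0.4168, -0.3606, 0.1155]
tool_rot: [0.388, 0.922, -0.0, -0.001]
ft_force: [0.0, 0.5, -1.6]
grip_width: 0.042
gripper_force: 61.8
```

Emit:
drive_tool(angular=[[0, 0, 0], [0, 0, 0], [0, 0, 0]], linear=[[0, 0, -0.02], [0, 0, -0.02], [0, 0, -0.02]], gripper=[20, 20, 20])

```text
time: 16.42
ee_pos: [0.4173, -0.3608, 0.1146]
tool_rot: [0.388, 0.922, 0.0, 0.0]
ft_force: [-0.3, -0.2, -2.2]
grip_width: 0.0419
gripper_force: 61.7
```

Emit:
drive_tool(angular=[[0, 0, 0], [0, 0, 0], [0, 0, 0], [0, 0, 0], [0, 0, 0]], linear=[[0, 0, 0], [0, 0, 0], [0, 0, 0], [0, 0, 0], [0, 0, 0]], gripper=[100, 100, 100, 100, 100])

```text
time: 17.05
ee_pos: [0.4172, -0.3607, 0.1143]
tool_rot: [0.388, 0.922, 0.0, 0.0]
ft_force: [0.4, 0.1, -0.1]
grip_width: 0.0857
gripper_force: 0.0
```

Emit:
drive_tool(angular=[[0, 0, 0], [0, 0, 0], [0, 0, 0], [0, 0, 0]], linear=[[0, 0, 0.3], [0, 0, 0.9], [0, 0, 0.9], [0, 0, 0.9]], gripper=[100, 100, 100, 100])

```text
time: 17.55
ee_pos: [0.4172, -0.3605, 0.2041]
tool_rot: [0.388, 0.922, 0.0, 0.0]
ft_force: [0.0, 0.1, -0.9]
grip_width: 0.0854
gripper_force: 0.0
```

Emit:
drive_tool(angular=[[0, 0, 0.06], [0, 0, 0.12], [0, 0, 0.17], [0, 0, 0.17]], linear=[[0, 0.5, 0.3], [0.1, 1, 0.3], [0.1, 1, 0.3], [0.1, 1, 0.3]], gripper=[100, 100, 100, 100])

```text
time: 18.05
ee_pos: [0.427, -0.26, 0.233]
tool_rot: [0.131, 0.991, 0.0, -0.001]
ft_force: [0.6, 0.6, 0.2]
grip_width: 0.0851
gripper_force: 0.0
```

Emit:
drive_tool(angular=[[0, 0, 0.05], [0, 0, 0.08], [0, 0, 0.08], [0, 0, 0.08]], linear=[[0.1, 0.5, 0], [0.2, 1, 0], [0.2, 1, 0], [0.2, 1, 0]], gripper=[100, 100, 100, 100])

```text
time: 18.55
ee_pos: [0.447, -0.1611, 0.2336]
tool_rot: [0.007, 1.0, -0.0, -0.001]
ft_force: [0.4, 0.1, 0.5]
grip_width: 0.0854
gripper_force: 0.0
```

```bash
cat >> h.py <<'E'
_m={}
_o=bot.camera_model
class _B: pass
def cm(c):
    if c not in _m:_m[c]=_o(c)
    return _m[c]
def ray(cam,uv):
    m=cm(cam); R=m['R'];t=m['t'];K=m['intrinsics']
    return -R.T@t, R.T@np.linalg.inv(K)@np.array([uv[0],uv[1],1.])
def atzs(cam,uv,z):
    m=cm(cam);uv=np.asarray(uv,float);d=np.c_[uv,np.ones(len(uv))]@np.linalg.inv(m['intrinsics']).T@m['R'];c=-m['R'].T@m['t']
    return c+d*((z-c[2])/d[:,2])[:,None]
def rect(cam,img,z,cen,rad,f):
    hsv=cv2.cvtColor(img,cv2.COLOR_RGB2HSV).astype(int);vv,uu=np.mgrid[:img.shape[0],:img.shape[1]]
    W=atzs(cam,np.c_[uu.ravel(),vv.ravel()],z)[:,:2].reshape(img.shape[:2]+(2,))
    m=(f(hsv)&(np.hypot(W[...,0]-cen[0],W[...,1]-cen[1])<rad)).astype(np.uint8)
    n,l,st,_=cv2.connectedComponentsWithStats(m)
    if n<2:return None
    k=1+np.argmax(st[1:,4]); return cv2.minAreaRect((W[l==k]*1000).astype(np.float32)),st[k,4],W[l==k]
E
python3 - <<'E'
from h import *
np.set_printoptions(precision=4,suppress=True)
s=bot.get_state();print(s['joint_pos'],s['ee_pos'])
I={}
for c in('side','top'):
  p,d=bot.snapshot(c);I[c]=p;np.savez(f'/tmp/{c}3.npz',p=p,d=d);P=cloud(c,d).reshape(-1,3)
  for nm,lo,hi,cen in(('head',.124,.14,(.418,-.362)),('foot',.014,.03,(.418,-.362))):
    m=(P[:,2]>lo)&(P[:,2]<hi)&(np.hypot(P[:,0]-cen[0],P[:,1]-cen[1])<.07); print(c,nm,m.sum(),np.median(P[m],0),cv2.minAreaRect((P[m,:2]*1000).astype(np.float32)))
  r=rect(c,p,.008,(.418,-.361),.07,lambda h:h[...,2]<50); print('pad',r[:2], cv2.minEnclosingCircle((r[2]*1000).astype(np.float32)))
  print('board',rect(c,p,.018,(.498,-.044),.15,lambda h:h[...,1]>105)[:2])
  print('handle',rect(c,p,.042,(.443,-.044),.07,lambda h:h[...,2]<50)[:2])
  print('lid',rect(c,p,.122,(.525,.284),.21,lambda h:(h[...,1]>75)&(h[...,0]>12))[:2])
E
```

```text
[ 0.0805 -0.2991 -0.253   0.0001 -1.6181 -1.6649] [ 0.447  -0.1611  0.2336]
side head 152 [ 0.4138 -0.3557  0.1311] ((415.5360107421875, -360.9994812011719), (43.333648681640625, 71.16048431396484), 46.16699981689453)
side foot 168 [ 0.4131 -0.3537  0.0222] ((415.5281982421875, -352.43927001953125), (77.30640411376953, 83.1222915649414), 21.689605712890625)
pad (((416.568603515625, -367.53424072265625), (108.26290893554688, 104.07965850830078), 67.06897735595703), np.int32(184)) ((419.302001953125, -370.9636535644531), 59.12548065185547)
board (((494.4091491699219, -40.295127868652344), (237.33502197265625, 119.16392517089844), 1.733654499053955), np.int32(1526))
handle (((439.2913513183594, -36.788818359375), (88.31597137451172, 38.27645492553711), 5.192454814910889), np.int32(227))
lid (((518.7608032226562, 280.44586181640625), (190.1214599609375, 331.18359375), 56.49429702758789), np.int32(7461))
top head 246 [ 0.4183 -0.3591  0.1303] ((418.2155456542969, -359.1002197265625), (38.89803695678711, 71.79890441894531), 49.63010025024414)
top foot 109 [ 0.4363 -0.3492  0.0211] ((414.3517761230469, -359.16021728515625), (91.68934631347656, 78.32777404785156), 35.69538116455078)
pad (((415.10296630859375, -360.12225341796875), (107.6190185546875, 85.87921142578125), 50.98765563964844), np.int32(120)) ((421.57244873046875, -365.18536376953125), 54.10362243652344)
board (((584.0430297851562, -41.13886260986328), (58.41353988647461, 105.59610748291016), 0.7062554955482483), np.int32(412))
handle (((439.3575744628906, -64.26658630371094), (98.34087371826172, 135.95355224609375), 80.3302001953125), np.int32(461))
lid (((521.0326538085938, 278.6057434082031), (191.13995361328125, 328.1376953125), 56.417240142822266), np.int32(5949))
```

Emit:
drive_tool(angular=[[0, 0, 0.027], [0, 0, 0.027], [0, 0, 0.027], [0, 0, 0.027]], linear=[[0, 0.6, 0], [0.11, 1, -0.3], [0.11, 1, -0.8], [0.11, 1, -0.8]], gripper=[100, 100, 100, 100])

```text
time: 19.15
ee_pos: [0.456, -0.0615, 0.1505]
tool_rot: [-0.036, 0.999, -0.0, -0.004]
ft_force: [0.8, -0.9, 0.3]
grip_width: 0.085
gripper_force: 0.0
```

Emit:
drive_tool(angular=[[0, 0, 0], [0, 0, 0], [0, 0, 0], [0, 0, 0], [0, 0, 0]], linear=[[0, 0.18, 0], [0, 0.18, -0.4], [0, 0.18, -0.8], [0, 0.18, -0.92], [0, 0.18, -0.92]], gripper=[100, 100, 100, 100, 100])

```text
time: 19.77
ee_pos: [0.4589, -0.0434, 0.0638]
tool_rot: [-0.036, 0.999, -0.0, 0.0]
ft_force: [0.7, 0.9, 1.5]
grip_width: 0.0853
gripper_force: 0.0
```

Emit:
drive_tool(angular=[[0, 0, 0], [0, 0, 0], [0, 0, 0]], linear=[[0, 0, -0.19], [0, 0, -0.19], [0, 0, -0.19]], gripper=[100, 100, 100])

```text
time: 20.15
ee_pos: [0.4592, -0.0427, 0.0453]
tool_rot: [-0.037, 0.999, -0.0, 0.001]
ft_force: [-0.3, -0.0, 0.3]
grip_width: 0.0852
gripper_force: 0.0
```

Emit:
drive_tool(angular=[[0, 0, 0], [0, 0, 0], [0, 0, 0], [0, 0, 0], [0, 0, 0]], linear=[[0, 0, 0], [0, 0, 0], [0, 0, 0], [0, 0, 0], [0, 0, 0]], gripper=[5, 5, 5, 5, 5], force=100)

```text
time: 20.78
ee_pos: [0.4585, -0.0427, 0.0439]
tool_rot: [-0.037, 0.999, -0.0, 0.0]
ft_force: [-1.2, 0.1, 3.3]
grip_width: 0.0214
gripper_force: 101.0
```

Emit:
drive_tool(angular=[[0, 0, 0], [0, 0, 0], [0, 0, 0], [0, 0, 0]], linear=[[0, 0, 0.2], [0, 0, 0.6], [0, 0, 1], [0, 0, 1]], gripper=[5, 5, 5, 5])

```text
time: 21.28
ee_pos: [0.4596, -0.0424, 0.1465]
tool_rot: [-0.037, 0.999, 0.0, 0.003]
ft_force: [-0.6, 0.6, -0.9]
grip_width: 0.0218
gripper_force: 100.4
```

Emit:
drive_tool(angular=[[0, 0, 0.05], [0, 0, 0.1], [0, 0, 0.15], [0, 0, 0.2], [0, 0, 0.2]], linear=[[-0.2, 0.2, 0.46], [-0.4, 0.4, 0.46], [-0.6, 0.6, 0.46], [-0.74, 0.8, 0.46], [-0.74, 0.8, 0.46]], gripper=[5, 5, 5, 5, 5])

```text
time: 21.9
ee_pos: [0.3835, 0.0382, 0.1883]
tool_rot: [-0.345, 0.939, 0.0, -0.0]
ft_force: [0.2, -0.1, -0.3]
grip_width: 0.0214
gripper_force: 100.3
```

Emit:
drive_tool(angular=[[0, 0, 0.05], [0, 0, 0.09], [0, 0, 0.09], [0, 0, 0.09], [0, 0, 0.09]], linear=[[0, 0.2, 0], [0, 0.39, 0], [0, 0.39, 0], [0, 0.39, 0], [0, 0.39, 0]], gripper=[5, 5, 5, 5, 5])

```text
time: 22.52
ee_pos: [0.3843, 0.0757, 0.1891]
tool_rot: [-0.472, 0.882, -0.0, -0.0]
ft_force: [-0.2, -0.5, -0.6]
grip_width: 0.0213
gripper_force: 100.3
```

```bash
python3 - <<'E'
from h import *
np.set_printoptions(precision=4,suppress=True)
from scipy.spatial.transform import Rotation as Ro
s=bot.get_state();R=Ro.from_quat(s['tool_rot']).as_matrix();X=s['ee_pos'];print(s['joint_pos'],X,R[:,1])
a,d=bot.snapshot('side');b,d2=bot.snapshot('top');np.savez('/tmp/sp.npz',a=a,d=d,b=b,d2=d2)
for n in('spreader','spreader_tip'):
  for c in('top','side'):print(n,c,[(np.round(x['at'],1).tolist(),round(x['p'],2)) for x in bot.place_of(c,n)[:4]])
f=np.array([R[1,1],-R[0,1],0]);print(f)
tip=X+.125*f;print(tip,proj('side',tip),proj('top',tip))
for c,dd in(('side',d),('top',d2)):
  L=(cloud(c,dd).reshape(-1,3)-X)@np.c_[f,R[:,1],[0,0,1]]
  m=(L[:,0]>.03)&(L[:,0]<.15)&(abs(L[:,1])<.03)&(abs(L[:,2])<.03);q=L[m]
  print(c,m.sum(),q.min(0),q.max(0),np.median(q,0)); 
  if m.sum()>20: print(np.polyfit(q[:,0],q[:,2],1),np.polyfit(q[:,0],q[:,1],1))
u=proj('side',tip).astype(int)
A=cv2.resize(a[u[1]-50:u[1]+50,u[0]-40:u[0]+60],(400,400),interpolation=cv2.INTER_CUBIC)
u=proj('top',tip).astype(int)
B=cv2.resize(b[u[1]-50:u[1]+50,u[0]-50:u[0]+50],(400,400),interpolation=cv2.INTER_CUBIC)
cv2.imwrite('pics/c5.png',np.hstack([A,B])[...,::-1])
E
```

```text
[ 0.7201 -0.5587 -0.5153 -0.     -1.6145 -1.3084] [0.3843 0.0757 0.1891] [-0.8319  0.5549  0.0001]
spreader top []
spreader side [([282.1, 210.8], 0.57)]
spreader_tip top [([198.7, 206.3], 0.53)]
spreader_tip side [([249.4, 226.3], 0.96), ([359.8, 322.8], 0.89)]
[0.5549 0.8319 0.    ]
[0.4536 0.1797 0.1891] [250.7864 221.2487] [198.8598 201.2104]
side 326 [ 0.0302 -0.0139 -0.0176] [ 0.137   0.0186 -0.0077] [ 0.0828  0.0036 -0.012 ]
[-0.0003 -0.0118] [0.0186 0.002 ]
top 113 [ 0.0992 -0.0117 -0.0194] [ 0.1383  0.0159 -0.0058] [ 0.1179  0.0018 -0.0123]
[-0.0433 -0.0073] [ 0.0304 -0.0018]
```

View pics/c5.png

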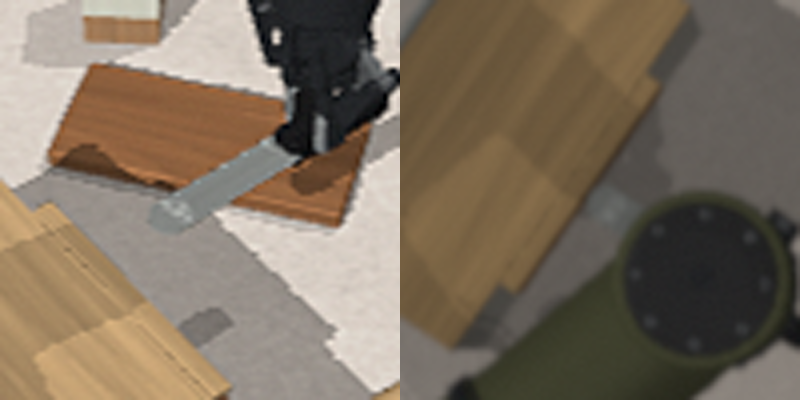

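Emit:
drive_tool(angular=[[0, 0, 0], [0, 0, 0], [0, 0, 0], [0, 0, 0], [0, 0, 0]], linear=[[0, 0, -0.3], [0, 0, -0.6], [0, 0, -0.65], [0, 0, -0.65], [0, 0, -0.65]], gripper=[5, 5, 5, 5, 5])

```text
time: 23.45
ee_pos: [0.3848, 0.0766, 0.1258]
tool_rot: [-0.473, 0.881, -0.0, 0.001]
ft_force: [-0.9, -0.4, -0.8]
grip_width: 0.0216
gripper_force: 100.3
```

```bash
python3 - <<'E'
from h import *
np.set_printoptions(precision=4,suppress=True)
from scipy.spatial.transform import Rotation as Ro
s=bot.get_state();R=Ro.from_quat(s['tool_rot']).as_matrix();X=s['ee_pos'];print(X,s['ft_force'])
a,d=bot.snapshot('side')
f=np.array([R[1,1],-R[0,1],0])
P=cloud('side',d).reshape(-1,3);L=(P-X)@np.c_[f,R[:,1],[0,0,1]]
m=(L[:,0]>.04)&(L[:,0]<.14)&(abs(L[:,1])<.02)&(abs(L[:,2]+.012)<.012);q=L[m];print(m.sum(),q.max(0),np.median(q,0),np.median(q[q[:,0]>.1],0),X[2]+np.median(q[:,2]))
B=(P-[.5233,.2846,0])@np.array([[.5527,-.8334,0],[.8334,.5527,0],[0,0,1]])
for lo in(-.13,-.12,-.11,-.105,-.1,-.095,-.09,-.08):
  for y0 in(-.07,.06):
    m=(abs(B[:,0]-lo)<.0025)&(abs(B[:,1]-y0)<.02)&(B[:,2]>-.02);print(lo,y0,m.sum(),np.percentile(B[m,2],[10,50,90]))
tip=X+np.array([0,0,-.0135])+.115*f
u=proj('side',tip).astype(int);A=cv2.resize(a[u[1]-30:u[1]+30,u[0]-40:u[0]+40],(800,600),interpolation=cv2.INTER_CUBIC);cv2.imwrite('pics/c6.png',A[...,::-1])
E
```

```text
[0.3848 0.0766 0.1258] [-0.8632 -0.3547 -0.7792]
287 [ 0.136   0.0175 -0.0069] [ 0.0887  0.0038 -0.0114] [ 0.1176  0.0044 -0.0116] 0.11435580235845165Traceback (most recent call last):
  File "<stdin>", line 12, in <module>
    return _quantile_unchecked(
        a, q, axis, out, overwrite_input, method, keepdims, weights)
    return _ureduce(a,
                    func=_quantile_ureduce_func,
    ...<5 lines>...
                    overwrite_input=overwrite_input,
                    method=method)
    r = func(a, **kwargs)
    result = _quantile(arr,
                       quantiles=q,
    ...<2 lines>...
                       out=out,
                       weights=wgt)
    slices_having_nans = np.isnan(arr[-1, ...])
                                  ~~~^^^^^^^^^
IndexError: index -1 is out of bounds for axis 0 with size 0
```

Emit:
drive_tool(angular=[[0, 0, 0], [0, 0, 0], [0, 0, 0]], linear=[[0, 0, -0.025], [0, 0, -0.025], [0, 0, -0.025]], gripper=[5, 5, 5])

```text
time: 23.88
ee_pos: [0.3842, 0.0763, 0.1218]
tool_rot: [-0.473, 0.881, 0.0, 0.0]
ft_force: [-0.1, 0.2, -0.8]
grip_width: 0.0217
gripper_force: 100.3
```

```bash
python3 - <<'E'
from h import *
np.set_printoptions(precision=4,suppress=True)
from scipy.spatial.transform import Rotation as Ro
s=bot.get_state();R=Ro.from_quat(s['tool_rot']).as_matrix();X=s['ee_pos'];print(X,s['ft_force'])
a,d=bot.snapshot('side')
f=np.array([R[1,1],-R[0,1],0])
P=cloud('side',d).reshape(-1,3);L=(P-X)@np.c_[f,R[:,1],[0,0,1]]
m=(L[:,0]>.04)&(L[:,0]<.14)&(abs(L[:,1])<.02)&(abs(L[:,2]+.012)<.012);q=L[m];print(m.sum(),q.max(0),np.median(q,0),X[2]+np.median(q[:,2]))
B=(P-[.5233,.2846,0])@np.array([[.5527,-.8334,0],[.8334,.5527,0],[0,0,1]])
for y0 in(-.08,.08):
  m=(abs(B[:,1]-y0)<.02)&(B[:,2]>.1)&(abs(B[:,0])<.15);print(y0,m.sum(),np.percentile(B[m,0],[0,1,3,50]),np.median(B[m,2]))
tip=X+np.array([0,0,-.0135])+.115*f
u=proj('side',tip).astype(int);A=cv2.resize(a[u[1]-30:u[1]+30,u[0]-40:u[0]+40],(800,600),interpolation=cv2.INTER_CUBIC);cv2.imwrite('pics/c6.png',A[...,::-1])
E
```

```text
[0.3842 0.0763 0.1218] [-0.1381  0.2412 -0.7695]
286 [ 0.1351  0.0182 -0.0065] [ 0.0881  0.0038 -0.0116] 0.11022806687524117
-0.08 860 [-0.1026 -0.0988 -0.0942  0.0021] 0.12271495411088229
0.08 1098 [-0.1029 -0.1001 -0.0967  0.0002] 0.12267629838770824
```

View pics/c6.png

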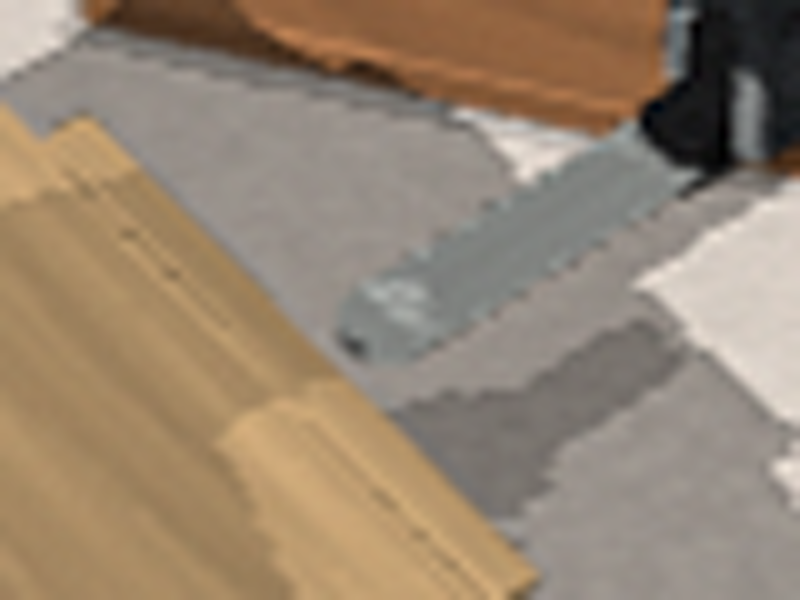

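The blade sits just in front of the lip: tip at (360,345), lip edge at about (340,380). Its height is right for the slot, so I'll slide it in.

Emit:
drive_tool(angular=[[0, 0, 0], [0, 0, 0], [0, 0, 0], [0, 0, 0], [0, 0, 0]], linear=[[0.03, 0.05, 0.01], [0.06, 0.09, 0.01], [0.1, 0.15, 0.01], [0.14, 0.21, 0.01], [0.14, 0.21, 0.01]], gripper=[5, 5, 5, 5, 5])

```text
time: 24.55
ee_pos: [0.3983, 0.0977, 0.1226]
tool_rot: [-0.473, 0.881, -0.0, -0.0]
ft_force: [0.1, -0.5, -1.1]
grip_width: 0.022
gripper_force: 100.3
```

Emit:
drive_tool(angular=[[0, 0, 0], [0, 0, 0]], linear=[[0, 0, 0], [0, 0, 0]], gripper=[5, 5])

```text
time: 24.8
ee_pos: [0.3981, 0.0972, 0.1228]
tool_rot: [-0.473, 0.881, 0.0, 0.0]
ft_force: [-0.3, 0.5, -0.6]
grip_width: 0.0216
gripper_force: 100.3
```

Emit:
drive_tool(angular=[[0, 0, 0], [0, 0, 0], [0, 0, 0], [0, 0, 0]], linear=[[0, 0, 0.06], [0, 0, 0.12], [0, 0, 0.18], [0.01, 0.01, 0.24]], gripper=[5, 5, 5, 5])

```text
time: 25.3
ee_pos: [0.3993, 0.0984, 0.1474]
tool_rot: [-0.473, 0.881, 0.0, 0.0]
ft_force: [-0.1, 0.1, 0.1]
grip_width: 0.0214
gripper_force: 100.3
```

Emit:
drive_tool(angular=[[0, 0, 0], [0, 0, 0], [0, 0, 0], [0, 0, 0]], linear=[[0.01, 0.01, 0.08], [0.01, 0.02, 0.16], [0.02, 0.03, 0.24], [0.03, 0.04, 0.32]], gripper=[5, 5, 5, 5])

```text
time: 25.8
ee_pos: [0.4023, 0.1024, 0.1793]
tool_rot: [-0.473, 0.881, 0.0, 0.0]
ft_force: [0.4, -0.5, -0.9]
grip_width: 0.022
gripper_force: 100.3
```

```bash
cat >> h.py <<'E'
def lid(d,c='side'):
    B=(cloud(c,d).reshape(-1,3)-[.5233,.2846,0])@np.array([[.5527,-.8334,0],[.8334,.5527,0],[0,0,1]])
    r=[]
    for y0 in(-.13,.13):
        m=(abs(B[:,1]-y0)<.02)&(B[:,2]>.11)&(B[:,0]>-.11)&(B[:,0]<.12)&(B[:,2]<.33)
        q=B[m][:,[0,2]]
        (vx,vz,x,z)=cv2.fitLine(q.astype(np.float32),cv2.DIST_HUBER,0,.01,.01).ravel()
        r.append((round(float(np.arctan2(abs(vz),abs(vx))),3),int(m.sum()),q.max(0).round(3)))
    return r
E
python3 - <<'E'
from h import *
p,d=bot.snapshot('side');s=bot.get_state();print(s['ee_pos'],s['ft_force'],s['ft_torque'],lid(d))
A=cv2.resize(p[120:384,80:432],(800,600));cv2.imwrite('pics/c7.png',A[...,::-1])
E
```

```text
[0.40270973 0.10259091 0.18048816] [0.1633599  0.79893053 1.29634289] [ 0.01696647 -0.0012871   0.02954188] [(0.0, 748, array([0.094, 0.128])), (0.002, 1096, array([0.094, 0.128]))]
```

View pics/c7.png

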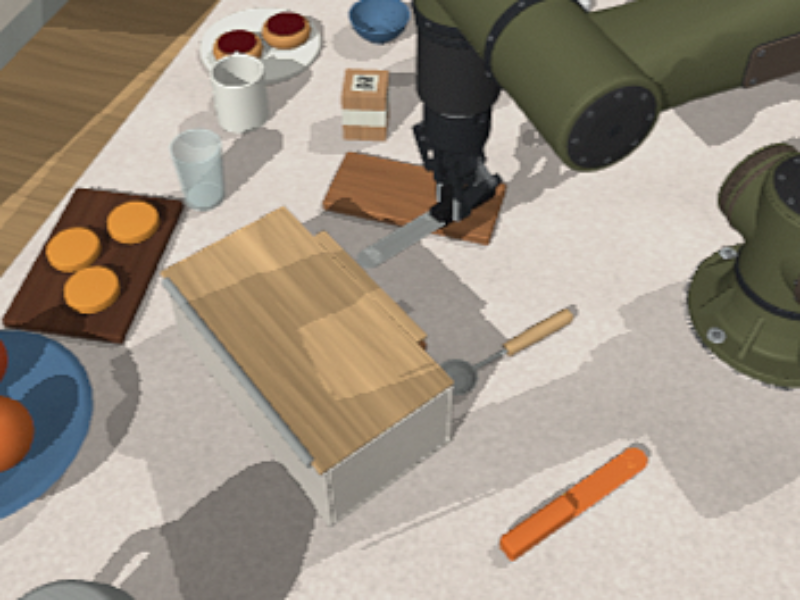

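```bash
python3 - <<'E'
from h import *
np.set_printoptions(precision=4,suppress=True)
from scipy.spatial.transform import Rotation as Ro
s=bot.get_state();X=s['ee_pos'];R=Ro.from_quat(s['tool_rot']).as_matrix()
f=np.array([R[1,1],-R[0,1],0]);F=np.c_[f,R[:,1],[0,0,1]]
print('side',(atz('side',(241,233),X[2]-.012)-X)@F)
p,d=bot.snapshot('top')
m=(cloud('top',d)-X)@F; k=(m[...,0]>.03)&(m[...,0]<.16)&(abs(m[...,1])<.025)&(abs(m[...,2]+.012)<.01)
uv=np.argwhere(k)[:,::-1]; W=(atzs('top',uv,X[2]-.012)-X)@F; print(len(uv),W.max(0),W.min(0))
p,d=bot.snapshot('side')
m=(cloud('side',d)-X)@F; k=(m[...,0]>.03)&(m[...,0]<.16)&(abs(m[...,1])<.025)&(abs(m[...,2]+.012)<.01)
uv=np.argwhere(k)[:,::-1]; W=(atzs('side',uv,X[2]-.012)-X)@F; print(len(uv),W.max(0),W.min(0))
W=W[abs(W[:,1]-.003)<.006];print(np.sort(W[:,0])[-5:])
# lid edge pixels at lip: colour rect side
B=np.array([[.5527,-.8334],[.8334,.5527]])
for c in('side','top'):
  q=bot.snapshot(c)[0]; r=rect(c,q,.122,(.5233,.2846),.21,lambda h:(h[...,1]>75)&(h[...,0]>12)); w=(r[2]-[.5233,.2846])@B
  for y0 in(-.07,0,.07): k=abs(w[:,1]-y0)<.01; print(c,y0,w[k,0].min(),w[k,0].max())
E
```

```text
side [ 0.1256  0.0019 -0.012 ]
77 [ 0.1387  0.016  -0.012 ] [ 0.1111 -0.0118 -0.012 ]
336 [ 0.1356  0.0183 -0.012 ] [ 0.0302 -0.0114 -0.012 ]
[0.1336 0.1336 0.1355 0.1356 0.1356]
side -0.07 -0.10062621226774537 0.08374017401073444
side 0 -0.0991796397277153 0.08332714102852107
side 0.07 -0.09986563702891986 0.08331152788340904
top -0.07 -0.10098497945874714 0.0869013505293872
top 0 -0.07416019975420979 0.08688083208196559
top 0.07 -0.1511956893025178 0.08685030959050748
```

The lid stayed shut: the tip is about 125 mm ahead of the TCP, not 134, so it never got under the lip. I'll retreat, lower and go in deeper.

Emit:
drive_tool(angular=[[0, 0, 0], [0, 0, 0], [0, 0, 0], [0, 0, 0], [0, 0, 0]], linear=[[-0.14, -0.21, 0], [-0.14, -0.21, -0.2], [-0.14, -0.21, -0.5], [-0.14, -0.21, -0.575], [-0.14, -0.21, -0.575]], gripper=[5, 5, 5, 5, 5])

```text
time: 26.68
ee_pos: [0.3881, 0.0812, 0.121]
tool_rot: [-0.473, 0.881, -0.0, -0.001]
ft_force: [-0.1, 0.6, -0.1]
grip_width: 0.0214
gripper_force: 100.3
```

Emit:
drive_tool(angular=[[0, 0, 0], [0, 0, 0]], linear=[[0, 0, 0], [0, 0, 0]], gripper=[5, 5])

```text
time: 26.92
ee_pos: [0.3885, 0.0816, 0.1221]
tool_rot: [-0.473, 0.881, 0.0, 0.001]
ft_force: [-0.1, -0.5, -1.5]
grip_width: 0.0217
gripper_force: 100.3
```

Emit:
drive_tool(angular=[[0, 0, 0], [0, 0, 0], [0, 0, 0], [0, 0, 0], [0, 0, 0]], linear=[[0.04, 0.06, 0.005], [0.08, 0.12, 0.005], [0.12, 0.18, 0.005], [0.165, 0.25, 0.005], [0.165, 0.25, 0.005]], gripper=[5, 5, 5, 5, 5])

```text
time: 27.55
ee_pos: [0.4048, 0.1067, 0.1215]
tool_rot: [-0.473, 0.881, -0.0, -0.0]
ft_force: [-0.4, -0.0, -0.6]
grip_width: 0.0215
gripper_force: 100.3
```

Emit:
drive_tool(angular=[[0, 0, 0], [0, 0, 0]], linear=[[0, 0, 0], [0, 0, 0]], gripper=[5, 5])

```text
time: 27.8
ee_pos: [0.4046, 0.1062, 0.1218]
tool_rot: [-0.473, 0.881, 0.0, 0.0]
ft_force: [-0.4, -0.1, 0.0]
grip_width: 0.0212
gripper_force: 100.3
```

Emit:
drive_tool(angular=[[0, 0, 0], [0, 0, 0], [0, 0, 0]], linear=[[0, 0, 0.05], [0, 0, 0.1], [0, 0, 0.15]], gripper=[5, 5, 5])

```text
time: 28.18
ee_pos: [0.4046, 0.1063, 0.137]
tool_rot: [-0.473, 0.881, 0.0, -0.0]
ft_force: [1.0, -0.4, -1.9]
grip_width: 0.0221
gripper_force: 100.1
```

```bash
python3 - <<'E'
from h import *
p,d=bot.snapshot('side');s=bot.get_state();print(s['ee_pos'],s['ft_force'],s['ft_torque'],lid(d))
E
```

```text
[0.40475861 0.10633526 0.13769283] [-0.84637254 -0.86501514 -1.17580009] [-0.33411834  0.43323623  0.00496663] [(0.052, 759, array([0.094, 0.136])), (0.054, 1116, array([0.094, 0.136]))]
```

Emit:
drive_tool(angular=[[0, 0, 0], [0, 0, 0], [0, 0, 0], [0, 0, 0]], linear=[[0.01, 0.02, 0.17], [0.03, 0.05, 0.34], [0.06, 0.09, 0.52], [0.06, 0.09, 0.52]], gripper=[5, 5, 5, 5])

```text
time: 28.72
ee_pos: [0.4117, 0.1161, 0.1912]
tool_rot: [-0.473, 0.881, 0.0, 0.002]
ft_force: [-0.5, -0.2, -0.2]
grip_width: 0.0218
gripper_force: 100.4
```

Emit:
drive_tool(angular=[[0, 0, 0], [0, 0, 0], [0, 0, 0]], linear=[[0.04, 0.06, 0.15], [0.07, 0.11, 0.28], [0.12, 0.17, 0.4]], gripper=[5, 5, 5])

```text
time: 29.1
ee_pos: [0.4227, 0.1326, 0.2293]
tool_rot: [-0.473, 0.881, 0.0, -0.0]
ft_force: [-1.4, 0.2, -2.6]
grip_width: 0.0214
gripper_force: 100.1
```

```bash
python3 - <<'E'
from h import *
p,d=bot.snapshot('side');s=bot.get_state();print(s['ee_pos'],s['ft_force'],s['ft_torque'],lid(d))
E
```

```text
[0.42365156 0.13324127 0.23088658] [-0.75960116 -0.35433256 -0.157415  ] [-0.16378858  0.33142743  0.06496677] [(0.604, 791, array([0.093, 0.223])), (0.608, 1206, array([0.094, 0.221]))]
```

Emit:
drive_tool(angular=[[0, 0, 0], [0, 0, 0], [0, 0, 0], [0, 0, 0], [0, 0, 0]], linear=[[0.08, 0.12, 0.18], [0.16, 0.25, 0.33], [0.26, 0.39, 0.47], [0.36, 0.55, 0.58], [0.46, 0.69, 0.65]], gripper=[5, 5, 5, 5, 5])

```text
time: 29.78
ee_pos: [0.4692, 0.2019, 0.2944]
tool_rot: [-0.473, 0.881, -0.0, 0.0]
ft_force: [-1.8, -0.1, -0.4]
grip_width: 0.0216
gripper_force: 100.3
```

Emit:
drive_tool(angular=[[0, 0, 0], [0, 0, 0], [0, 0, 0]], linear=[[0.07, 0.11, 0.05], [0.13, 0.19, 0.07], [0.13, 0.19, 0.07]], gripper=[5, 5, 5])

```text
time: 30.15
ee_pos: [0.482, 0.2209, 0.3005]
tool_rot: [-0.473, 0.881, 0.0, 0.0]
ft_force: [1.2, 0.6, -0.5]
grip_width: 0.0215
gripper_force: 100.1
```

```bash
python3 - <<'E'
from h import *
p,d=bot.snapshot('side');s=bot.get_state();print(s['ee_pos'],s['ft_force'],s['ft_torque'],lid(d),s['joint_pos'])
E
```

```text
[0.48179205 0.22056523 0.30057215] [-0.67883066  0.04637469 -1.80295858] [ 0.00633533  0.03217261 -0.04469124] [(1.343, 474, array([0.095, 0.288])), (1.343, 734, array([0.095, 0.288]))] [ 8.09113535e-01 -1.34844843e-01  7.52565631e-03 -1.84102375e-04
 -1.71299404e+00 -1.39471532e+00]
```

Emit:
drive_tool(angular=[[0, 0, 0], [0, 0, -0.04], [0, 0, -0.09], [0, 0, -0.09]], linear=[[-0.33, -0.5, 0], [-0.5, -0.8, 0], [-0.5, -1, 0], [-0.5, -1, 0]], gripper=[5, 5, 5, 5])

```text
time: 30.7
ee_pos: [0.4314, 0.1193, 0.3015]
tool_rot: [-0.343, 0.939, 0.0, 0.001]
ft_force: [-0.3, -0.6, -0.7]
grip_width: 0.0215
gripper_force: 100.4
```

Emit:
drive_tool(angular=[[0, 0, -0.05], [0, 0, -0.1], [0, 0, -0.15], [0, 0, -0.2], [0, 0, -0.2]], linear=[[0.1, -0.4, -0.2], [0.2, -0.8, -0.5], [0.26, -1, -0.8], [0.26, -1, -0.8], [0.26, -1, -0.8]], gripper=[5, 5, 5, 5, 5])

```text
time: 31.32
ee_pos: [0.4577, 0.0204, 0.2205]
tool_rot: [-0.038, 0.999, -0.0, -0.0]
ft_force: [-0.2, 0.4, -0.3]
grip_width: 0.0215
gripper_force: 100.4
```

Emit:
drive_tool(angular=[[0, 0, 0], [0, 0, 0], [0, 0, 0], [0, 0, 0], [0, 0, 0]], linear=[[0, -0.4, -0.2], [0, -0.63, -0.6], [0, -0.63, -1], [0, -0.63, -1], [0, -0.63, -1]], gripper=[5, 5, 5, 5, 5])

```text
time: 31.95
ee_pos: [0.4587, -0.0423, 0.123]
tool_rot: [-0.039, 0.999, -0.0, 0.001]
ft_force: [0.3, -0.0, -0.4]
grip_width: 0.0217
gripper_force: 100.4
```

Emit:
drive_tool(angular=[[0, 0, 0], [0, 0, 0], [0, 0, 0], [0, 0, 0]], linear=[[0, 0, -0.3], [0, 0, -0.6], [0, 0, -0.75], [0, 0, -0.75]], gripper=[5, 5, 5, 5])

```text
time: 32.45
ee_pos: [0.458, -0.0425, 0.0464]
tool_rot: [-0.038, 0.999, -0.0, 0.0]
ft_force: [0.7, -1.3, -0.9]
grip_width: 0.0216
gripper_force: 100.4
```

Emit:
drive_tool(angular=[[0, 0, 0], [0, 0, 0]], linear=[[0, 0, -0.015], [0, 0, -0.015]], gripper=[5, 5])

```text
time: 32.7
ee_pos: [0.4583, -0.0425, 0.0454]
tool_rot: [-0.037, 0.999, 0.0, 0.001]
ft_force: [-0.2, -0.7, -1.1]
grip_width: 0.0222
gripper_force: 100.4
```

Emit:
drive_tool(angular=[[0, 0, 0], [0, 0, 0], [0, 0, 0], [0, 0, 0]], linear=[[0, 0, 0], [0, 0, 0], [0, 0, 0], [0, 0, 0]], gripper=[100, 100, 100, 100])

```text
time: 33.2
ee_pos: [0.4577, -0.0427, 0.0443]
tool_rot: [-0.037, 0.999, 0.0, 0.0]
ft_force: [-0.4, 0.2, 0.1]
grip_width: 0.0853
gripper_force: 0.0
```

Emit:
drive_tool(angular=[[0, 0, 0], [0, 0, 0], [0, 0, 0], [0, 0, 0]], linear=[[0, 0, 0.2], [0, 0, 0.6], [0, 0, 1], [0, 0, 1]], gripper=[100, 100, 100, 100])

```text
time: 33.7
ee_pos: [0.4594, -0.0425, 0.1481]
tool_rot: [-0.037, 0.999, 0.0, 0.003]
ft_force: [-0.0, -1.0, -0.7]
grip_width: 0.0853
gripper_force: 0.0
```

Emit:
drive_tool(angular=[[0, 0, 0], [0, 0, 0], [0, 0, 0]], linear=[[-0.4, -0.4, 0.6], [-0.4, -0.9, 1], [-0.4, -0.9, 1]], gripper=[100, 100, 100])

```text
time: 34.08
ee_pos: [0.4177, -0.1344, 0.2469]
tool_rot: [-0.036, 0.999, -0.0, 0.002]
ft_force: [1.0, -0.5, -0.3]
grip_width: 0.0853
gripper_force: 0.0
```

```bash
cat > look.py <<'E'
from h import *
np.set_printoptions(precision=4,suppress=True)
s=bot.get_state();print(s['time'],s['ee_pos'],s['joint_pos'])
for c in('side','top'):
  p,d=bot.snapshot(c);np.savez(f'/tmp/{c}L.npz',p=p,d=d);P=cloud(c,d)
  for nm,cen,z in(('honey',(.57,-.325),.095),('tea',(.614,-.172),.085)):
    m=(abs(P[...,2]-z-.001)<.007)&(np.hypot(P[...,0]-cen[0],P[...,1]-cen[1])<.09)
    if m.sum()>20:
      n,l,st,_=cv2.connectedComponentsWithStats(m.astype(np.uint8));k=1+np.argmax(st[1:,4])
      W=atzs(c,np.argwhere(l==k)[:,::-1],z)[:,:2]; print(c,nm,len(W),cv2.minAreaRect((W*1000).astype(np.float32)))
  r=rect(c,p,.042,(.45,-.044),.07,lambda h:h[...,2]<50);print('handle',r and r[:2])
  if c=='side':print(lid(d))
E
python3 look.py
```

```text
34.075 [ 0.4177 -0.1344  0.2469] [ 0.1537 -0.4058 -0.3092  0.0009 -1.6634 -1.6524]
side honey 149 ((558.0719604492188, -349.795654296875), (57.25236892700195, 65.93452453613281), 18.156644821166992)
side tea 268 ((612.0065307617188, -169.6396026611328), (64.29381561279297, 76.1777114868164), 14.215734481811523)
handle (((439.40692138671875, -36.30524444580078), (87.33428955078125, 40.32459259033203), 8.41059398651123), np.int32(232))
[(1.347, 480, array([0.095, 0.288])), (1.344, 742, array([0.095, 0.289]))]
top honey 263 ((561.4845581054688, -350.0914611816406), (58.060272216796875, 58.75676345825195), 89.12439727783203)
top tea 377 ((615.7972412109375, -170.81423950195312), (63.832847595214844, 64.62356567382812), 14.908513069152832)
handle (((443.149658203125, 2.2295684814453125), (49.10759353637695, 103.56631469726562), 81.1422119140625), np.int32(222))
```

Emit:
drive_tool(angular=[[0, 0, 0], [0, 0, 0], [0, 0, 0]], linear=[[0.35, -0.5, 0], [0.7, -1, 0], [0.7, -1, 0]], gripper=[100, 100, 100])

```text
time: 34.55
ee_pos: [0.4883, -0.2338, 0.2377]
tool_rot: [-0.036, 0.999, 0.001, -0.005]
ft_force: [-0.6, -0.3, -0.5]
grip_width: 0.0849
gripper_force: 0.0
```

Emit:
drive_tool(angular=[[0, 0, 0], [0, 0, 0], [0, 0, 0], [0, 0, 0]], linear=[[0.35, -0.5, 0], [0.72, -1, -0.1], [0.72, -1, -0.5], [0.72, -1, -0.5]], gripper=[100, 100, 100, 100])

```text
time: 35.05
ee_pos: [0.5583, -0.3308, 0.1882]
tool_rot: [-0.037, 0.999, 0.002, -0.005]
ft_force: [0.5, 0.6, -0.7]
grip_width: 0.0854
gripper_force: 0.0
```

Emit:
drive_tool(angular=[[0, 0, 0], [0, 0, 0], [0, 0, 0], [0, 0, 0]], linear=[[0, -0.16, 0], [0, -0.16, -0.1], [0, -0.16, -0.2], [0, -0.16, -0.2]], gripper=[100, 100, 100, 100])

```text
time: 35.55
ee_pos: [0.5592, -0.3481, 0.1733]
tool_rot: [-0.037, 0.999, 0.001, -0.001]
ft_force: [-0.1, 0.1, 0.6]
grip_width: 0.0852
gripper_force: 0.0
```

Emit:
drive_tool(angular=[[0, 0, 0], [0, 0, 0], [0, 0, 0], [0, 0, 0], [0, 0, 0]], linear=[[0, 0, -0.3], [0, 0, -0.6], [0, 0, -0.9], [0, 0, -1], [0, 0, -1]], gripper=[100, 100, 100, 100, 100])

```text
time: 36.17
ee_pos: [0.5596, -0.3487, 0.0744]
tool_rot: [-0.037, 0.999, -0.0, -0.0]
ft_force: [-0.7, 0.6, 0.8]
grip_width: 0.0857
gripper_force: 0.0
```

Emit:
drive_tool(angular=[[0, 0, 0], [0, 0, 0], [0, 0, 0], [0, 0, 0], [0, 0, 0]], linear=[[0, 0, 0], [0, 0, 0], [0, 0, 0], [0, 0, 0], [0, 0, 0]], gripper=[40, 40, 40, 40, 40], force=50)

```text
time: 36.8
ee_pos: [0.5607, -0.3495, 0.0769]
tool_rot: [-0.037, 0.999, -0.001, 0.002]
ft_force: [-0.2, -1.3, 6.3]
grip_width: 0.061
gripper_force: 54.7
```

Emit:
drive_tool(angular=[[0, 0, 0], [0, 0, 0], [0, 0, 0]], linear=[[0, 0, 0.2], [0, 0, 0.6], [0, 0, 1]], gripper=[40, 40, 40])

```text
time: 37.17
ee_pos: [0.5593, -0.3483, 0.1756]
tool_rot: [-0.037, 0.999, 0.0, -0.001]
ft_force: [-0.2, -1.1, -0.8]
grip_width: 0.061
gripper_force: 55.0
```

Emit:
drive_tool(angular=[[0, 0, 0], [0, 0, 0], [0, 0, 0]], linear=[[-0.1, 0.3, 0.4], [-0.2, 0.65, 0.8], [-0.2, 1, 0.8]], gripper=[40, 40, 40])

```text
time: 37.55
ee_pos: [0.5399, -0.2483, 0.26]
tool_rot: [-0.037, 0.999, -0.001, 0.004]
ft_force: [1.4, -0.5, -2.3]
grip_width: 0.0608
gripper_force: 55.3
```

Emit:
drive_tool(angular=[[0, 0, 0.04], [0, 0, 0.07], [0, 0, 0.07]], linear=[[-0.1, 0.5, 0], [-0.2, 1, 0], [-0.2, 1, 0]], gripper=[40, 40, 40])

```text
time: 37.92
ee_pos: [0.5191, -0.1458, 0.2555]
tool_rot: [-0.149, 0.989, 0.001, 0.001]
ft_force: [0.3, -1.0, -3.2]
grip_width: 0.061
gripper_force: 56.0
```

Emit:
drive_tool(angular=[[0, 0, 0.04], [0, 0, 0.07], [0, 0, 0.07]], linear=[[-0.2, 0.5, 0], [-0.4, 1, 0], [-0.4, 1, 0]], gripper=[40, 40, 40])

```text
time: 38.3
ee_pos: [0.4789, -0.0464, 0.2553]
tool_rot: [-0.256, 0.967, 0.001, 0.001]
ft_force: [0.9, -0.3, -2.1]
grip_width: 0.0612
gripper_force: 56.7
```

Emit:
drive_tool(angular=[[0, 0, 0.04], [0, 0, 0.07], [0, 0, 0.07]], linear=[[-0.2, 0.5, 0], [-0.4, 1, 0], [-0.4, 1, 0]], gripper=[40, 40, 40])

```text
time: 38.67
ee_pos: [0.439, 0.0533, 0.2549]
tool_rot: [-0.361, 0.933, 0.0, 0.0]
ft_force: [0.3, -0.9, -2.3]
grip_width: 0.0607
gripper_force: 57.3
```

Emit:
drive_tool(angular=[[0, 0, 0.04], [0, 0, 0.08], [0, 0, 0.08]], linear=[[-0.05, 0.5, 0], [-0.1, 1, 0], [-0.1, 1, 0]], gripper=[40, 40, 40])

```text
time: 39.05
ee_pos: [0.4297, 0.1527, 0.2539]
tool_rot: [-0.474, 0.881, 0.0, -0.001]
ft_force: [-0.2, -1.4, -2.6]
grip_width: 0.0607
gripper_force: 57.4
```

Emit:
drive_tool(angular=[[0, 0, 0], [0, 0, 0], [0, 0, 0]], linear=[[0, 0.5, 0], [0, 1, 0], [0, 1, 0]], gripper=[40, 40, 40])

```text
time: 39.42
ee_pos: [0.4301, 0.2522, 0.2533]
tool_rot: [-0.473, 0.881, -0.0, -0.001]
ft_force: [0.4, -0.6, -2.0]
grip_width: 0.0607
gripper_force: 57.3
```

```bash
python3 - <<'E'
from h import *
np.set_printoptions(precision=4,suppress=True)
s=bot.get_state();X=s['ee_pos'];print(s['joint_pos'],X,s['tool_rot'])
for c in('side','top'):
  P=cloud(c,bot.snapshot(c)[1]).reshape(-1,3)-X
  m=(np.hypot(P[:,0],P[:,1])<.05)&(P[:,2]<-.02)&(P[:,2]>-.12);q=P[m]; print(c,m.sum(),np.percentile(q,[2,50,98],axis=0) if m.sum() else '')
B=np.array([[.5527,-.8334],[.8334,.5527]]);print((X[:2]-[.5233,.2846])@B)
E
```

```text
[ 0.9351 -0.2294 -0.1607 -0.0005 -1.6421 -1.5213] [0.4301 0.2522 0.2533] [-0.4727  0.8812 -0.0003 -0.0013]
side 345 [[-0.0322 -0.0017 -0.0727]
 [-0.0117  0.0257 -0.0468]
 [ 0.0226  0.0313 -0.021 ]]
top 58 [[-0.0282 -0.0306 -0.0679]
 [-0.0076 -0.0267 -0.0437]
 [ 0.0205 -0.008  -0.0217]]
[-0.0785  0.0598]
```

Emit:
drive_tool(angular=[[0, 0, 0], [0, 0, 0], [0, 0, 0], [0, 0, 0], [0, 0, 0]], linear=[[0.1, 0.52, 0], [0.1, 0.52, 0], [0.1, 0.52, -0.3], [0.1, 0.52, -0.6], [0.1, 0.52, -0.9]], gripper=[40, 40, 40, 40, 40])

```text
time: 40.15
ee_pos: [0.4404, 0.3015, 0.164]
tool_rot: [-0.472, 0.882, 0.0, 0.0]
ft_force: [0.3, -0.1, -2.6]
grip_width: 0.0609
gripper_force: 57.3
```

Emit:
drive_tool(angular=[[0, 0, 0], [0, 0, 0], [0, 0, 0], [0, 0, 0], [0, 0, 0]], linear=[[0, 0, -0.2], [0, 0, -0.4], [0, 0, -0.6], [0, 0, -0.72], [0, 0, -0.72]], gripper=[40, 40, 40, 40, 40])

```text
time: 40.78
ee_pos: [0.4396, 0.3029, 0.0917]
tool_rot: [-0.473, 0.881, -0.0, -0.001]
ft_force: [0.7, 0.2, -2.4]
grip_width: 0.0607
gripper_force: 57.3
```

Emit:
drive_tool(angular=[[0, 0, 0], [0, 0, 0], [0, 0, 0]], linear=[[0, 0, -0.04], [0, 0, -0.04], [0, 0, -0.04]], gripper=[40, 40, 40])

```text
time: 41.15
ee_pos: [0.4398, 0.3036, 0.0888]
tool_rot: [-0.473, 0.881, 0.0, 0.0]
ft_force: [-0.0, -0.7, -2.8]
grip_width: 0.0605
gripper_force: 57.3
```

Emit:
drive_tool(angular=[[0, 0, 0], [0, 0, 0], [0, 0, 0]], linear=[[0, 0, -0.03], [0, 0, -0.05], [0, 0, -0.05]], gripper=[40, 40, 40])

```text
time: 41.52
ee_pos: [0.4396, 0.3033, 0.0831]
tool_rot: [-0.473, 0.881, -0.0, -0.0]
ft_force: [1.4, 0.6, -2.0]
grip_width: 0.0611
gripper_force: 57.6
```

Emit:
drive_tool(angular=[[0, 0, 0], [0, 0, 0], [0, 0, 0], [0, 0, 0]], linear=[[0, 0, 0], [0, 0, 0], [0, 0, 0], [0, 0, 0]], gripper=[100, 100, 100, 100])

```text
time: 42.02
ee_pos: [0.4397, 0.3034, 0.0834]
tool_rot: [-0.473, 0.881, 0.0, 0.0]
ft_force: [-0.3, -0.2, -0.7]
grip_width: 0.0852
gripper_force: 0.0
```

Emit:
drive_tool(angular=[[0, 0, 0], [0, 0, 0], [0, 0, 0], [0, 0, 0]], linear=[[0, 0, 0.2], [0, 0, 0.6], [0, 0, 1], [0, 0, 1]], gripper=[100, 100, 100, 100])

```text
time: 42.52
ee_pos: [0.4409, 0.3044, 0.1875]
tool_rot: [-0.473, 0.881, 0.001, 0.003]
ft_force: [0.6, -1.0, -0.2]
grip_width: 0.0853
gripper_force: 0.0
```

Emit:
drive_tool(angular=[[0, 0, 0], [0, 0, 0], [0, 0, 0], [0, 0, 0]], linear=[[0, -0.3, 0.4], [0, -0.7, 0.6], [0, -1, 0.6], [0, -1, 0.6]], gripper=[100, 100, 100, 100])

```text
time: 43.02
ee_pos: [0.4397, 0.2021, 0.2434]
tool_rot: [-0.472, 0.882, 0.0, 0.0]
ft_force: [0.0, 0.7, -0.2]
grip_width: 0.0857
gripper_force: 0.0
```

Emit:
drive_tool(angular=[[0, 0, -0.04], [0, 0, -0.08], [0, 0, -0.08]], linear=[[0.1, -0.5, 0], [0.2, -1, 0], [0.2, -1, 0]], gripper=[100, 100, 100])

```text
time: 43.4
ee_pos: [0.46, 0.1015, 0.2427]
tool_rot: [-0.357, 0.934, -0.0, -0.0]
ft_force: [0.2, 0.6, -0.3]
grip_width: 0.0855
gripper_force: 0.0
```

Emit:
drive_tool(angular=[[0, 0, -0.04], [0, 0, -0.08], [0, 0, -0.08]], linear=[[0.1, -0.5, 0], [0.2, -1, 0], [0.2, -1, 0]], gripper=[100, 100, 100])

```text
time: 43.78
ee_pos: [0.48, 0.0019, 0.2424]
tool_rot: [-0.237, 0.971, -0.0, -0.001]
ft_force: [-0.5, 0.0, 0.5]
grip_width: 0.0852
gripper_force: 0.0
```

```bash
python3 look.py; python3 - <<'E'
from h import *
B=np.array([[.5527,-.8334],[.8334,.5527]])
for c in('side','top'):
  P=cloud(c,np.load(f'/tmp/{c}L.npz')['d']).reshape(-1,3); b=(P[:,:2]-[.5233,.2846])@B
  m=(b[:,0]>-.075)&(b[:,0]<.06)&(b[:,1]>0)&(b[:,1]<.15)&(P[:,2]>.07)&(P[:,2]<.107);print(c,m.sum(),np.median(P[m,2]),cv2.minEnclosingCircle((b[m]*1000).astype(np.float32)))
p=np.load('/tmp/topL.npz')['p'];cv2.imwrite('pics/c8.png',cv2.resize(p[90:290,90:350],(780,600),interpolation=cv2.INTER_CUBIC)[...,::-1])
E
```

```text
43.775 [0.48   0.0019 0.2424] [ 0.4257 -0.284  -0.2251 -0.0001 -1.6312 -1.5176]
side tea 271 ((611.964599609375, -170.81399536132812), (64.95178985595703, 73.9214096069336), 14.21573257446289)
handle (((439.40692138671875, -36.30524444580078), (87.33428955078125, 40.32459259033203), 8.41059398651123), np.int32(228))
[(1.341, 481, array([0.095, 0.287])), (1.343, 738, array([0.095, 0.289]))]
top tea 374 ((615.419677734375, -170.91476440429688), (64.61432647705078, 64.62356567382812), 14.908515930175781)
handle (((460.8031311035156, -18.826034545898438), (78.72037506103516, 116.89833068847656), 88.60919189453125), np.int32(327))
side 534 0.10080443145447554 ((-32.38081741333008, 82.1985092163086), 32.35919189453125)
top 0 nan ((0.0, 0.0), 0.0)
  return _methods._mean(a, axis=axis, dtype=dtype,
  ret = ret.dtype.type(ret / rcount)
```

View pics/c8.png

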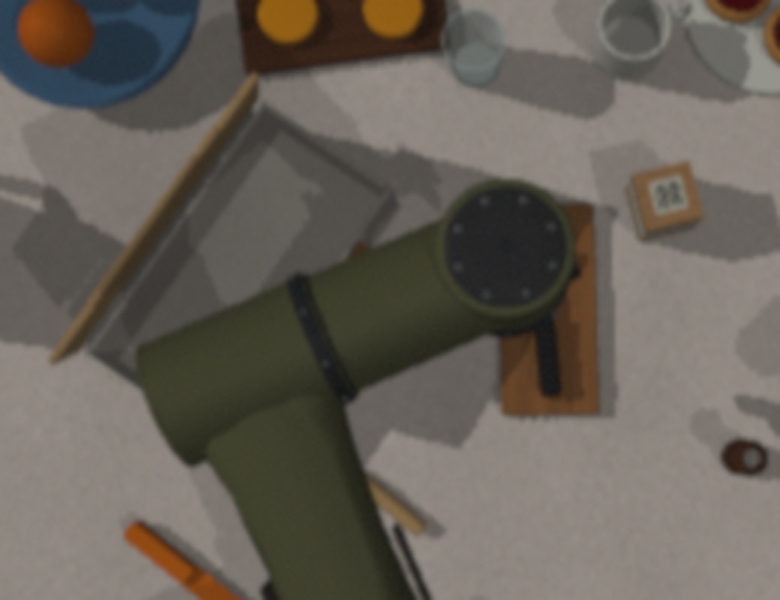

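The honey jar stands upright in the bin (hidden under the arm, but confirmed by depth). The lid edge runs from (60,355) to (250,85), and the tea box is at (665,200). Tea box next.

Emit:
drive_tool(angular=[[0, 0, -0.04], [0, 0, -0.07], [0, 0, -0.07]], linear=[[0.4, -0.5, 0], [0.8, -1, 0], [0.8, -1, 0]], gripper=[100, 100, 100])

```text
time: 44.25
ee_pos: [0.5609, -0.0973, 0.2401]
tool_rot: [-0.13, 0.992, 0.0, -0.003]
ft_force: [1.0, 1.2, -0.6]
grip_width: 0.0853
gripper_force: 0.0
```

Emit:
drive_tool(angular=[[0, 0, 0], [0, 0, 0], [0, 0, 0], [0, 0, 0], [0, 0, 0]], linear=[[0.4, -0.5, 0], [0.54, -0.73, 0], [0.54, -0.73, -0.2], [0.54, -0.73, -0.7], [0.54, -0.73, -0.7]], gripper=[100, 100, 100, 100, 100])

```text
time: 44.88
ee_pos: [0.6112, -0.167, 0.1678]
tool_rot: [-0.132, 0.991, 0.002, -0.004]
ft_force: [-1.0, -0.3, -0.7]
grip_width: 0.0855
gripper_force: 0.0
```

Emit:
drive_tool(angular=[[0, 0, 0], [0, 0, 0]], linear=[[0, 0, 0], [0, 0, 0]], gripper=[100, 100])

```text
time: 45.12
ee_pos: [0.6146, -0.1692, 0.1763]
tool_rot: [-0.131, 0.991, -0.001, 0.002]
ft_force: [-0.2, 0.0, 0.0]
grip_width: 0.0852
gripper_force: 0.0
```

Emit:
drive_tool(angular=[[0, 0, 0], [0, 0, 0], [0, 0, 0], [0, 0, 0], [0, 0, 0]], linear=[[0, -0.02, -0.3], [0, -0.02, -0.6], [0, -0.02, -0.9], [0, -0.02, -1], [0, -0.02, -1]], gripper=[100, 100, 100, 100, 100])

```text
time: 45.75
ee_pos: [0.614, -0.1717, 0.0742]
tool_rot: [-0.131, 0.991, -0.0, 0.0]
ft_force: [-0.1, 0.2, 0.2]
grip_width: 0.0853
gripper_force: 0.0
```

Emit:
drive_tool(angular=[[0, 0, 0], [0, 0, 0]], linear=[[0, 0, -0.05], [0, 0, -0.05]], gripper=[100, 100])

```text
time: 46.0
ee_pos: [0.614, -0.1716, 0.069]
tool_rot: [-0.131, 0.991, 0.0, 0.0]
ft_force: [0.5, -0.4, 0.1]
grip_width: 0.0855
gripper_force: 0.0
```

Emit:
drive_tool(angular=[[0, 0, 0], [0, 0, 0], [0, 0, 0], [0, 0, 0], [0, 0, 0]], linear=[[0, 0, 0], [0, 0, 0], [0, 0, 0], [0, 0, 0], [0, 0, 0]], gripper=[40, 40, 40, 40, 40], force=40)

```text
time: 46.62
ee_pos: [0.614, -0.1718, 0.069]
tool_rot: [-0.131, 0.991, -0.0, 0.001]
ft_force: [0.2, -0.1, 4.6]
grip_width: 0.063
gripper_force: 44.9
```

Emit:
drive_tool(angular=[[0, 0, 0], [0, 0, 0], [0, 0, 0]], linear=[[0, 0, 0.2], [0, 0, 0.6], [0, 0, 1]], gripper=[40, 40, 40])

```text
time: 47.0
ee_pos: [0.6132, -0.1716, 0.1695]
tool_rot: [-0.131, 0.991, 0.0, -0.001]
ft_force: [-0.4, 0.1, -1.1]
grip_width: 0.0636
gripper_force: 44.3
```

Emit:
drive_tool(angular=[[0, 0, 0], [0, 0, 0.04], [0, 0, 0.06]], linear=[[-0.2, 0.2, 0.5], [-0.6, 0.6, 0.72], [-0.8, 1, 0.72]], gripper=[40, 40, 40])

```text
time: 47.38
ee_pos: [0.5328, -0.0711, 0.2439]
tool_rot: [-0.225, 0.974, -0.0, 0.002]
ft_force: [1.1, 1.1, -0.9]
grip_width: 0.0636
gripper_force: 44.7
```

Emit:
drive_tool(angular=[[0, 0, 0.04], [0, 0, 0.08], [0, 0, 0.08]], linear=[[-0.3, 0.5, 0], [-0.6, 1, 0], [-0.6, 1, 0]], gripper=[40, 40, 40])

```text
time: 47.75
ee_pos: [0.4721, 0.0311, 0.2414]
tool_rot: [-0.347, 0.938, 0.001, 0.001]
ft_force: [-1.2, 0.3, -1.0]
grip_width: 0.0635
gripper_force: 45.0
```

Emit:
drive_tool(angular=[[0, 0, 0.04], [0, 0, 0.09], [0, 0, 0.09], [0, 0, 0.09]], linear=[[0, 0.5, 0], [0.1, 1, 0], [0.1, 1, 0], [0.1, 1, 0]], gripper=[40, 40, 40, 40])

```text
time: 48.25
ee_pos: [0.4837, 0.1278, 0.2403]
tool_rot: [-0.472, 0.881, -0.0, -0.0]
ft_force: [-0.1, -0.5, -0.7]
grip_width: 0.0635
gripper_force: 45.1
```

Emit:
drive_tool(angular=[[0, 0, 0], [0, 0, 0], [0, 0, 0], [0, 0, 0]], linear=[[0.4, 0.35, 0], [0.85, 0.75, 0], [0.89, 0.87, 0], [0.89, 0.87, 0]], gripper=[40, 40, 40, 40])

```text
time: 48.75
ee_pos: [0.5729, 0.2146, 0.2398]
tool_rot: [-0.472, 0.881, -0.0, -0.001]
ft_force: [0.4, -0.4, -0.6]
grip_width: 0.0631
gripper_force: 45.2
```

```bash
python3 - <<'E'
from h import *
s=bot.get_state();X=s['ee_pos'];print(X,s['tool_rot'],s['joint_pos'].round(2))
B=np.array([[.5527,-.8334],[.8334,.5527]]);print((X[:2]-[.5233,.2846])@B, 'need',np.array([.5734,.2154])-X[:2])
print(lid(bot.snapshot('side')[1]))
E
```

```text
[0.57290777 0.21458665 0.23978049] [-4.72299406e-01  8.81437819e-01 -2.15723082e-04 -7.72061005e-04] [ 0.69  0.07  0.1   0.   -1.6  -1.27]
[-0.03093091 -0.0800395 ] need [0.00049223 0.00081335]
[(1.347, 548, array([0.095, 0.326])), (1.341, 743, array([0.095, 0.289]))]
```

Now straight down, about 165 mm.

Emit:
drive_tool(angular=[[0, 0, 0], [0, 0, 0], [0, 0, 0], [0, 0, 0]], linear=[[0, 0, -0.3], [0, 0, -0.6], [0, 0, -0.9], [0, 0, -0.9]], gripper=[40, 40, 40, 40])

```text
time: 49.3
ee_pos: [0.5712, 0.2136, 0.1492]
tool_rot: [-0.472, 0.881, 0.0, -0.001]
ft_force: [-0.1, 0.5, -2.1]
grip_width: 0.0638
gripper_force: 45.2
```

Emit:
drive_tool(angular=[[0, 0, 0], [0, 0, 0], [0, 0, 0], [0, 0, 0], [0, 0, 0]], linear=[[0, 0, -0.25], [0, 0, -0.5], [0, 0, -0.7], [0, 0, -0.72], [0, 0, -0.72]], gripper=[40, 40, 40, 40, 40])

```text
time: 49.92
ee_pos: [0.5732, 0.2154, 0.0798]
tool_rot: [-0.473, 0.881, -0.0, 0.001]
ft_force: [-0.2, 1.3, -1.3]
grip_width: 0.0631
gripper_force: 45.2
```

Emit:
drive_tool(angular=[[0, 0, 0], [0, 0, 0], [0, 0, 0]], linear=[[0, 0, -0.03], [0, 0, -0.04], [0, 0, -0.04]], gripper=[40, 40, 40])

```text
time: 50.3
ee_pos: [0.5729, 0.2155, 0.075]
tool_rot: [-0.473, 0.881, 0.0, 0.0]
ft_force: [-0.6, 0.3, 2.3]
grip_width: 0.0632
gripper_force: 45.4
```

Emit:
drive_tool(angular=[[0, 0, 0], [0, 0, 0], [0, 0, 0], [0, 0, 0]], linear=[[0, 0, 0], [0, 0, 0], [0, 0, 0], [0, 0, 0]], gripper=[100, 100, 100, 100])

```text
time: 50.8
ee_pos: [0.5726, 0.2153, 0.0742]
tool_rot: [-0.473, 0.881, 0.0, -0.0]
ft_force: [-0.9, -1.2, 0.1]
grip_width: 0.0854
gripper_force: 0.0
```

Emit:
drive_tool(angular=[[0, 0, 0], [0, 0, 0], [0, 0, 0], [0, 0, 0]], linear=[[0, 0, 0.2], [0, 0, 0.6], [0, 0, 1], [0, 0, 1]], gripper=[100, 100, 100, 100])

```text
time: 51.3
ee_pos: [0.5745, 0.216, 0.1808]
tool_rot: [-0.473, 0.881, -0.0, 0.005]
ft_force: [0.8, -0.1, -0.8]
grip_width: 0.0854
gripper_force: 0.0
```

Emit:
drive_tool(angular=[[0, 0, 0], [0, 0, 0], [0, 0, 0]], linear=[[-0.3, 0.1, 0.4], [-0.5, 0.2, 0.9], [-0.5, 0.2, 1]], gripper=[0, 0, 0])

```text
time: 51.68
ee_pos: [0.5227, 0.2361, 0.2801]
tool_rot: [-0.474, 0.881, 0.0, 0.004]
ft_force: [0.5, -0.3, -0.2]
grip_width: 0.0322
gripper_force: 0.0
```

Emit:
drive_tool(angular=[[0, 0, 0], [0, 0, 0], [0, 0, 0]], linear=[[-0.4, 0.2, 0.5], [-0.5, 0.3, 0.75], [-0.5, 0.3, 0.75]], gripper=[0, 0, 0])

```text
time: 52.05
ee_pos: [0.4725, 0.266, 0.3522]
tool_rot: [-0.473, 0.881, 0.001, 0.002]
ft_force: [1.1, 0.2, 0.4]
grip_width: 0.0001
gripper_force: 0.0
```

```bash
python3 - <<'E'
from h import *
np.set_printoptions(precision=4,suppress=True)
s=bot.get_state();X=s['ee_pos'];print(X,s['joint_pos'],s['grip_width'])
B=np.array([[.5527,-.8334],[.8334,.5527]]);print((X[:2]-[.5233,.2846])@B)
p,d=bot.snapshot('side');print(lid(d));P=cloud('side',d).reshape(-1,3);b=(P[:,:2]-[.5233,.2846])@B
for y0,y1 in((-.15,0),(.0,.15)):
  m=(b[:,0]>-.072)&(b[:,0]<.05)&(b[:,1]>y0)&(b[:,1]<y1)&(P[:,2]>.08)&(P[:,2]<.107);print(m.sum(),np.median(P[m,2]),cv2.minAreaRect((b[m]*1000).astype(np.float32)))
print(rect('side',p,.042,(.45,-.044),.07,lambda h:h[...,2]<50)[:2])
cv2.imwrite('pics/c9.png',cv2.resize(p[90:384,60:400],(694,600),interpolation=cv2.INTER_CUBIC)[...,::-1])
E
```

```text
[0.4725 0.266  0.3522] [ 0.8839 -0.082   0.1513  0.0005 -1.7992 -1.4681] 8.695987433575543e-05
[-0.0436  0.0321]
[(1.343, 484, array([0.095, 0.287])), (1.346, 733, array([0.096, 0.287]))]
199 0.09160773569123719 ((-49.970584869384766, -77.47004699707031), (67.11029815673828, 27.610830307006836), 89.58222198486328)
476 0.10097258963258175 ((-32.218544006347656, 83.28160095214844), (61.02769470214844, 57.10740661621094), 43.47150421142578)
(((439.68988037109375, -36.641380310058594), (87.17554473876953, 38.5891227722168), 7.020784378051758), np.int32(218))
```

View pics/c9.png

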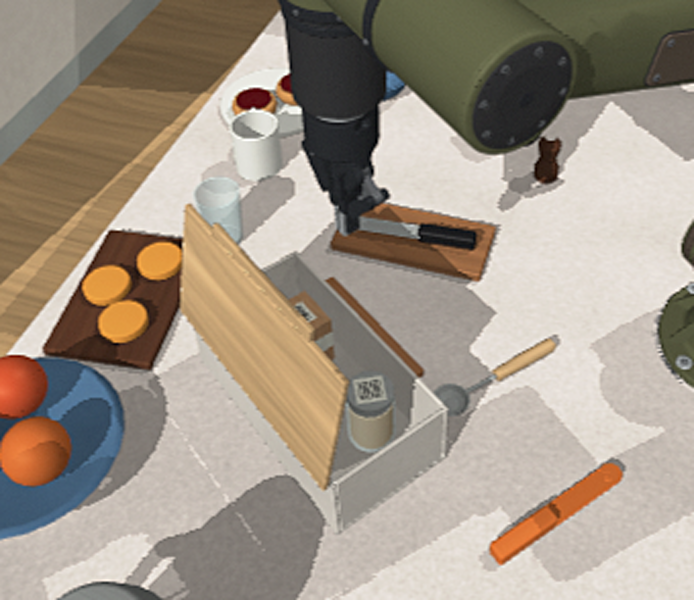

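Both goods stand upright in the bin (tea box at (315,325), jar at (370,410)), and the spreader lies on the board. I'll go over the lid edge and push it shut from behind.

Emit:
drive_tool(angular=[[0, 0, 0], [0, 0, 0], [0, 0, 0]], linear=[[0.3, 0.45, 0], [0.66, 0.99, 0], [0.66, 0.99, 0]], gripper=[0, 0, 0])

```text
time: 52.48
ee_pos: [0.5401, 0.3673, 0.3391]
tool_rot: [-0.473, 0.881, -0.002, -0.007]
ft_force: [-0.2, 0.3, -2.3]
grip_width: -0.0001
gripper_force: 0.0
```

Emit:
drive_tool(angular=[[0, 0, 0], [0, 0, 0], [0, 0, 0], [0, 0, 0]], linear=[[0.08, 0.12, 0], [0.08, 0.12, -0.25], [0.08, 0.12, -0.5], [0.08, 0.12, -0.5]], gripper=[0, 0, 0, 0])

```text
time: 52.98
ee_pos: [0.5462, 0.3752, 0.2958]
tool_rot: [-0.473, 0.881, -0.001, -0.003]
ft_force: [0.1, 0.0, 0.8]
grip_width: -0.0002
gripper_force: 0.0
```

Emit:
drive_tool(angular=[[0, 0, 0], [0, 0, 0], [0, 0, 0], [0, 0, 0], [0, 0, 0]], linear=[[-0.14, -0.21, 0], [-0.25, -0.37, -0.08], [-0.33, -0.5, -0.13], [-0.44, -0.67, -0.25], [-0.55, -0.83, -0.39]], gripper=[0, 0, 0, 0, 0])

```text
time: 53.6
ee_pos: [0.492, 0.2926, 0.2619]
tool_rot: [-0.473, 0.881, 0.0, 0.001]
ft_force: [1.1, 0.8, 1.3]
grip_width: 0.0001
gripper_force: 0.5
```

Emit:
drive_tool(angular=[[0, 0, 0], [0, 0, 0], [0, 0, 0], [0, 0, 0]], linear=[[-0.09, -0.14, -0.19], [-0.18, -0.27, -0.39], [-0.23, -0.35, -0.59], [-0.28, -0.42, -0.78]], gripper=[0, 0, 0, 0])

```text
time: 54.1
ee_pos: [0.4641, 0.2508, 0.1834]
tool_rot: [-0.473, 0.881, 0.0, 0.001]
ft_force: [0.3, 0.9, 0.8]
grip_width: -0.0001
gripper_force: 0.4
```

```bash
python3 - <<'E'
from h import *
p,d=bot.snapshot('side');s=bot.get_state();print(s['ee_pos'],s['ft_force'],lid(d))
E
```

```text
[0.46277735 0.24990035 0.18046473] [ 1.04949135  0.34981293 -2.16501666] [(0.258, 785, array([0.094, 0.17 ])), (0.255, 1184, array([0.094, 0.169]))]
```

Lid is at 0.26 rad and following. I'll press it down to z of about 0.139.

Emit:
drive_tool(angular=[[0, 0, 0], [0, 0, 0], [0, 0, 0], [0, 0, 0], [0, 0, 0]], linear=[[-0.02, -0.03, -0.12], [-0.03, -0.05, -0.24], [-0.04, -0.06, -0.34], [-0.04, -0.06, -0.41], [-0.04, -0.06, -0.42]], gripper=[0, 0, 0, 0, 0])

```text
time: 54.78
ee_pos: [0.4599, 0.2453, 0.141]
tool_rot: [-0.473, 0.881, -0.0, 0.0]
ft_force: [-3.1, -1.5, 7.8]
grip_width: -0.0001
gripper_force: 3.7
```

```bash
python3 - <<'E'
from h import *
p,d=bot.snapshot('side');s=bot.get_state();print(s['ee_pos'],s['ft_force'],lid(d))
E
```

```text
[0.45986646 0.24530639 0.14108751] [-1.78664261 -1.34578985  2.9808479 ] [(0.002, 747, array([0.095, 0.129])), (0.001, 1101, array([0.094, 0.128]))]
```

Lid closed. I'll lift off and do a final check.

Emit:
drive_tool(angular=[[0, 0, 0], [0, 0, 0], [0, 0, 0], [0, 0, 0], [0, 0, 0]], linear=[[0, 0, 0.2], [-0.2, -0.3, 0.7], [-0.4, -0.6, 1], [-0.4, -0.6, 1], [-0.4, -0.6, 1]], gripper=[0, 0, 0, 0, 0])

```text
time: 55.45
ee_pos: [0.4196, 0.1856, 0.2405]
tool_rot: [-0.473, 0.881, 0.0, 0.0]
ft_force: [-0.2, -0.0, -1.3]
grip_width: -0.0002
gripper_force: 0.0
```

```bash
python3 - <<'E'
from h import *
p,d=bot.snapshot('side');s=bot.get_state();print(s['ee_pos'],s['ft_force'],lid(d))
cv2.imwrite('pics/f.png',cv2.resize(p,(800,600),interpolation=cv2.INTER_CUBIC)[...,::-1])
E
```

```text
[0.41954403 0.18561311 0.23966399] [-0.32614783  0.54803264 -1.1704162 ] [(0.003, 746, array([0.094, 0.128])), (0.002, 1101, array([0.094, 0.13 ]))]
```

View pics/f.png

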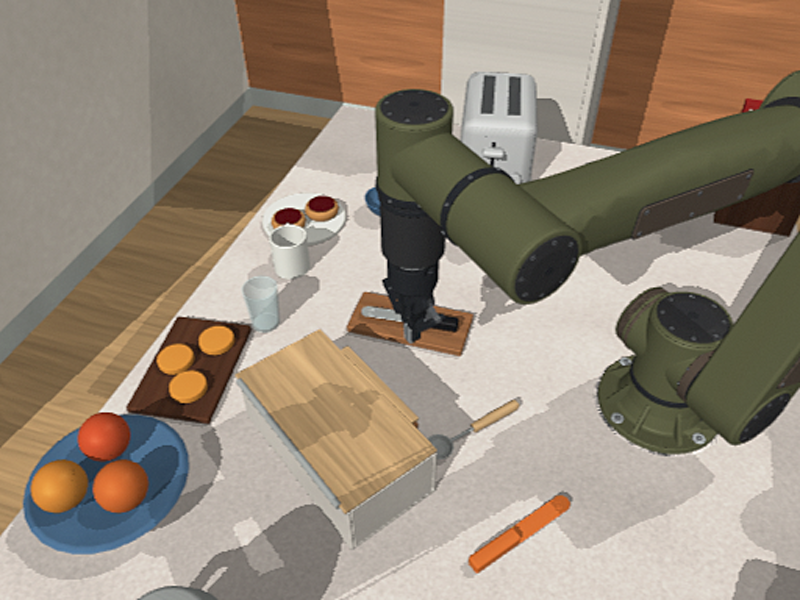

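The lid is shut, the spreader is on its board at (410,320), and the tumbler and mug haven't moved. Depth showed the scanner upright on its pad after I put it back. Handing in.

```bash
python3 -c "
from bench import bot
print(bot.job_done())"
```

```text
the job is handed in; nothing more can be done
None
```

I've handed the job in, with no verdict returned: there was no jam jar, so I scanned the honey jar and tea box, levered the lid up with the spreader, stood both in the bin and shut it, with the scanner back on its pad and the spreader on its board.

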